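# Set the click stop and load the block

### The arm

A 6-joint arm with a two-finger parallel gripper is mounted at the origin on the work surface; the furniture and walls round the work are solid. World frame = base frame: x ahead of the robot, y to its left, z up, the work surface at z = 0. Lengths are in m, angles in rad, forces in N, time in s.
With the tool pointing down it reaches from about 0.375 to 0.975 m from the base axis. Payload 3.8 kg.
Tool frame: the origin (TCP) lies on the centre line of the jaws, within the pads' length; the fingertips stand 8 mm ahead of it and the grasp point (between the pads) lies 11 mm behind it; z points along the fingers, y is the direction in which the jaws open and shut (so a half turn about z gives the same grasp; the last joint's range is limited). The gripper opens to 85 mm and grips with 20 to 120 N. Pads are 22 mm wide; open, the fingers measure 114 mm over their backs; the gripper's body (76 mm by 85 mm) begins 54 mm behind the grasp point. The pads swing forward as they close: fully open they stand 13 mm farther back than shut.
Start: joints at [1.243, 0.264, 1.604, -0, 1.274, -0.037], TCP at [0.194, 0.647, 0.239] pointing down, gripper open.
Joint ranges: [-2.63, 2.63], [-0.94, 2.18], [0.31, 2.57], [-1.31, 4.45], [0, 2.66], [-2.55, 2.55]. Speed limits (rad/s): [2.57, 2.57, 3.14, 3.14, 3.14, 3.14].

### API

Orientations are given as a rotation vector (axis times angle).
In Python, from workcell import bot gives the robot as it stands.
- The arm moves only by the tool arm_command, never from a script. Its arguments are lists of equal length, an entry for each row: "slide": the shift along the tool's x, y, z in m, a list of three; "angular": the turn, a rotation vector about the tool's x, y, z in degrees, a list of three; "hand": the finger opening in m, from 0 to 0.0854. A call has exactly 8 rows; each row shifts and turns the pose as measured when the row begins, along the tool's axes as they then stand; what a row does not reach is not made up. A row lasts 1/10 s, in which the tool goes at most 50 mm and 8.59 degrees, less where a joint would pass 70% of its speed; a pose out of reach is approached as far as the arm can. A call is refused whole if a number of a shift passes 0.05 or a number of a turn 8.59, either way. A call with a gripper value outside its range is refused whole. The fingers move at their own pace and stop on an object; "squeeze" is the grip in N (left out, the last holds). Time passes only in rows, so rows that do not move let the fingers close, or fill a call up. It gives the time, the measured TCP pose, the force and the opening at its end, in the units of the state.
- bot.read_state(): the state, without advancing time (a new reading comes with each control period).
- bot.read_camera(name): name is "scene" or "top" or "wrist"; returns the picture (384x512x3 uint8, red, green, blue); there is no depth.
- bot.get_calibration(name): a dict with "fx", "fy", "cx", "cy" (pixels), "R" (3x3) and "t" (3): a world point X has camera coordinates R X + t. Camera axes: x right, y down, z forward; pixel columns grow to the right and rows downward; lengths in m; the calibration is good to about 2 mm. A picture is of the moment at which its call begins: read the wrist's pose just before it. get_calibration takes no time and is no camera call; for the wrist camera it gives the pose at the moment of the call.
- bot.finish_job(): hands the job in, once; it reports no verdict.
The state is a dict: "time": time; "q": joint angles; "joint_vel": joint speeds; "joint_torque": joint torques, N m; "tool_pos": TCP position; "tcp_rot": TCP orientation; "wrist_force": force on the tool from outside, world axes, zero at the start; "torque": the same for the moment, N m; "width": opening from 0.0 (shut) to 1.0 (fully open).
Only numpy, scipy, OpenCV 4.12 (cv2) and the standard library are available. Lean on these libraries where they do the work, as an engineer would, in place of code of your own. Each camera call takes 0.05 s, during which the arm holds its last target.

### The job

Turn the knob of the stop jig clockwise so that its wooden end stop comes out by exactly four clicks from where it is now, never running past the fourth click and moving the stop only by the knob. Then lay the pale block flat in the jig's channel, lengthwise, and slide it up until its end touches the stop, gently enough that the stop stays on its click. Leave the clutter where it is.

Things in the scene. Friction and masses are not known exactly. Their poses are not given: they have to be found in the camera images.
- jig: Stop jig screwed to the table: plywood bed 110 x 360 x 18 mm with a shallow channel between two low rails, a wooden end stop and a round aluminium click-dial housing with a black knob. Origin at the centre of its underside, on the table; y runs along the bed from the dial towards the channel's open end, x across it, z up. Dial axis at x = 0, y = -120 mm.
- channel (a point): Point on the channel floor (top of the bed, 18 mm above the table), on its centre line, at jig y = +72 mm; axes as the jig's. The channel runs along y, from 97 mm before this point (at the stop) to 97 mm beyond it, and is 68 mm wide between rails that are 8 mm wide and stand 8 mm above its floor.
- dial (a point): Centre of the flat top of the dial housing (84 mm across, 92 mm at the foot), 43 mm above the table. The shaft in it has a click every 0.209 rad (30 a turn), 3 mm of stop travel each: turned from rest in a click its torque rises to about 0.29 N m at a quarter of the way and falls to nothing half-way, where the shaft snaps ahead into the next click and rests. 8 clicks lie ahead at the start.
- knob_grip (a point): Centre of the knob's grip bar, on its vertical axis, 68 mm above the table: 50 mm long (x axis), 14 mm thick (y axis), top 15 mm above this point; a 46 mm disc begins 17 mm below it. Clockwise from above drives the stop out. Worn: the knob has up to 0.65 rad of free play (0.01 N m) on the shaft and starts anywhere in it; at a snap the shaft runs ahead of the knob within the play.
- stop: Wooden end stop, 58 mm wide (x), 20 mm thick, 32 mm high, sliding along jig y at the head of the channel. Origin at the foot of its face towards the channel, in the middle, at bed height; y points out of that face, along the channel. It moves out (+y) 3 mm a click; only the click holds it: a push of about 20 N on its face drives it back.
- block_center (a point): Centre, half-way up, of the loose pale wooden block, 55 x 78 x 46 mm (x, y, z axes of this point), about 0.1 kg; it lies on the table to the left of the jig, z up. Its 78 mm length goes along the channel, either way round.
- wax_tin_c (a point): Round wax tin, diameter 72 mm, 34 mm high, loose, clutter; its centre.
- tape_c (a point): Tape measure, 37 x 97 x 66 mm, loose, clutter; its centre.
- offcut_2_c (a point): Wooden offcut 64 x 100 x 63 mm, loose, clutter; its centre.
- offcut_1_c (a point): Wooden offcut 64 mm cube, loose, clutter; its centre.
- sanding_c (a point): Sanding block 64 x 112 x 32 mm, loose, clutter; its centre.
Things that resemble listed ones, but are neither listed nor needed, are in the scene too. What is shaped like the part that bears block_center but pink or turquoise is not meant.

How it is judged:
By the outcome, as a careful person would: the job done as asked, in the order asked, and still so for the second after the job is handed in, with the robot touching nothing.
It also fails if it takes over 72 s, if anything falls off the work surface, if the arm or the gripper's body presses on something with over 40 N, if the wrist force passes 120 N, or if a joint passes its speed limit or range.

## Working session

There is one attempt and no reset: what is moved stays moved. The work goes in short steps, Python scripts to look and compute and a tool call to move; the robot and the scene stay as the last step left them, time stands still between calls to the robot, and variables do not carry over. Pictures are saved under pics/ and viewed, and the job is handed in when it is done.

Besides the shell and the picture viewer there is one more tool, called after "Call:" as name(argument=value, ...) on one line, values as JSON. arm_command: Moves the arm, as the interface text tells. Its arguments: {"type":"object","properties":{"slide":{"type":"array","items":{"type":"array","items":{"type":"number"}}},"angular":{"type":"array","items":{"type":"array","items":{"type":"number"}}},"hand":{"type":"array","items":{"type":"number"}},"squeeze":{"type":"number"}},"required":["slide","angular","hand"]}

```bash
ls; mkdir -p pics; python3 - <<'E'
from workcell import bot
import cv2
for n in ["scene","top","wrist"]:
    im=bot.read_camera(n); cv2.imwrite(f"pics/{n}0.png",im[:,:,::-1])
    c=bot.get_calibration(n); print(n,c)
print(bot.read_state())
E
```

```text
pics
scene {'fx': 468.7345675056248, 'fy': 468.7345675056248, 'cx': 253.9925419912044, 'cy': 192.25373014663856, 'R': array([[-0.62944194, -0.77693402,  0.01328089],
       [-0.37961192,  0.29254397, -0.87767466],
       [ 0.67801006, -0.55748683, -0.47907286]]), 't': array([0.40719871, 0.16933592, 1.34357399])}
top {'fx': 397.48530954894795, 'fy': 397.48530954894795, 'cx': 249.3731082710697, 'cy': 187.0354699514576, 'R': array([[ 0.02113981, -0.99977497, -0.0017684 ],
       [-0.99114347, -0.02072529, -0.13116814],
       [ 0.13110197,  0.00452561, -0.99135856]]), 't': array([0.15034274, 0.48083776, 1.41905253])}
wrist {'fx': 294.1688335913249, 'fy': 294.1688335913249, 'cx': 254.84460207128166, 'cy': 194.53809359001076, 'R': array([[ 0.2865883 ,  0.95805165, -0.00204649],
       [ 0.91482173, -0.27302097,  0.29759158],
       [ 0.28454937, -0.08715844, -0.95469108]]), 't': array([-0.67381501, -0.0386081 ,  0.3798308 ])}
{'time': 0.15, 'q': array([ 1.24311294e+00,  2.64592431e-01,  1.60507854e+00, -9.97530771e-06,
        1.27365931e+00, -3.68880969e-02]), 'joint_vel': array([-1.14633342e-03, -8.72875535e-04, -4.07151230e-03,  4.48506826e-05,
        2.17884925e-03, -6.84003862e-04]), 'joint_torque': array([ 9.19732047e-04, -5.15907383e+01, -3.67959380e+01, -1.55120979e-04,
        8.22773640e-03, -1.50812679e-05]), 'tool_pos': array([0.19335304, 0.64614331, 0.23822983]), 'tcp_rot': array([-4.55123457e-01, -3.10814087e+00,  2.68670158e-03]), 'wrist_force': array([-0.16969695, -0.15792112,  0.13312555]), 'torque': array([-0.00463982, -0.03463224,  0.02916505]), 'width': 0.9976220753272266}
```

View pics/scene0.png

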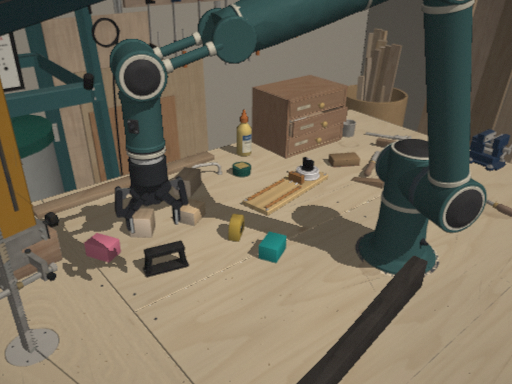

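View pics/top0.png

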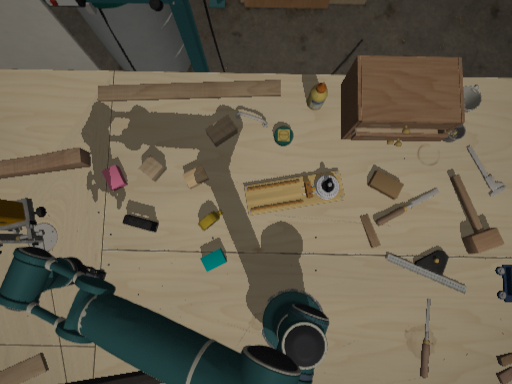

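View pics/wrist0.png

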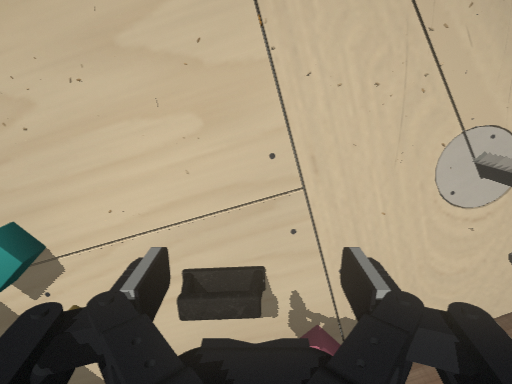

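The jig lies at about (295,192) in the top view, with the dial at (328,186). The pale block candidates are at (194,178) and (152,168). I'll zoom in on them.

```bash
python3 - <<'E'
import cv2
im=cv2.imread("pics/top0.png")
cv2.imwrite("pics/tz1.png",cv2.resize(im[160:220,235:355],None,fx=6.6,fy=6.6,interpolation=cv2.INTER_CUBIC))
cv2.imwrite("pics/tz2.png",cv2.resize(im[105:275,95:265],None,fx=3.5,fy=3.5,interpolation=cv2.INTER_CUBIC))
im=cv2.imread("pics/scene0.png")
cv2.imwrite("pics/sz1.png",cv2.resize(im[140:275,80:350],None,fx=2.9,fy=2.9,interpolation=cv2.INTER_CUBIC))
E
```

```text
(no output)
```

View pics/tz1.png

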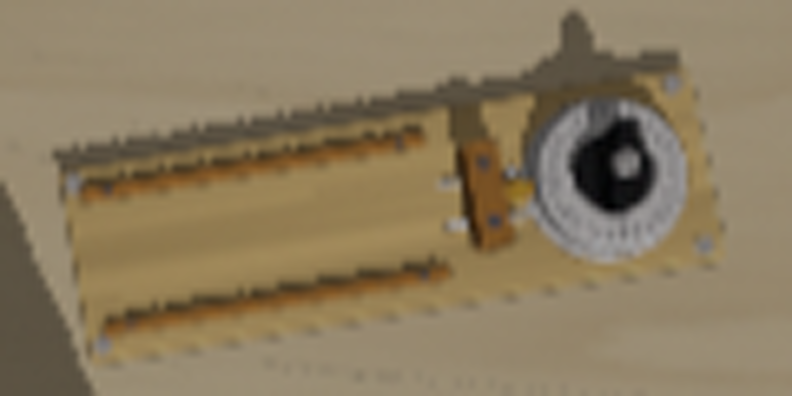

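View pics/tz2.png

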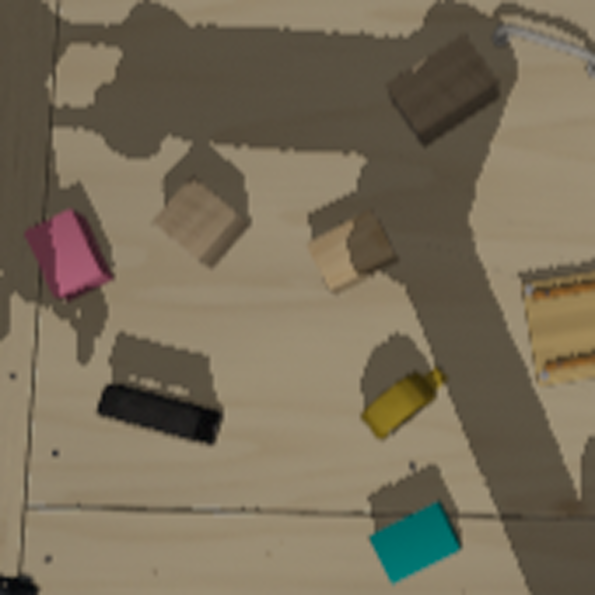

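View pics/sz1.png

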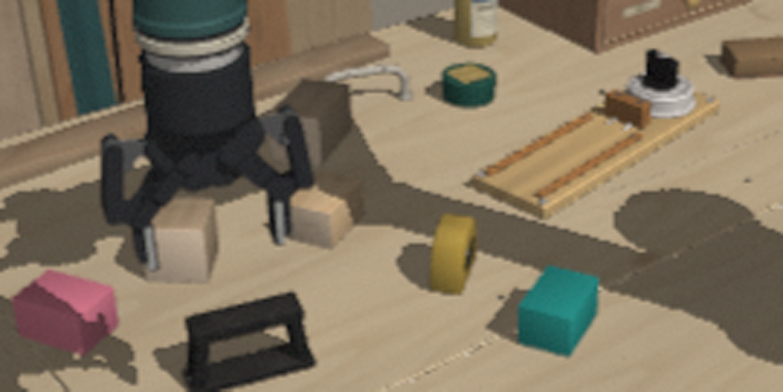

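```bash
cat > h.py <<'E'
import numpy as np, cv2
from workcell import bot
from scipy.spatial.transform import Rotation as Ro
def ray(c,p,z):
    R,t=c["R"],c["t"]; d=R.T@np.array([(p[0]-c["cx"])/c["fx"],(p[1]-c["cy"])/c["fy"],1]); o=-R.T@t
    return o+d*(z-o[2])/d[2]
def proj(c,X):
    v=c["R"]@np.asarray(X)+c["t"]; return np.array([c["fx"]*v[0]/v[2]+c["cx"],c["fy"]*v[1]/v[2]+c["cy"]])
def shot(n,f):
    c=bot.get_calibration(n); im=bot.read_camera(n)[:,:,::-1].copy(); cv2.imwrite(f"pics/{f}.png",im); return c,im
def st():
    s=bot.read_state(); R=Ro.from_rotvec(s["tcp_rot"]).as_matrix()
    print("t",round(s["time"],2),"p",s["tool_pos"].round(4),"x",R[:,0].round(3),"y",R[:,1].round(3),"z",R[:,2].round(3),"q",s["q"].round(2),"F",s["wrist_force"].round(1),"M",s["torque"].round(2),"w",round(s["width"],3)); return s,R
def totool(d,R): return (R.T@np.asarray(d)).round(3)
E
python3 - <<'E'
from h import *
c=bot.get_calibration("top")
pz=lambda x,y:(x/6.6+235-.4,y/6.6+160-.4)
for n,p in dict(nl=(63,165),sl=(95,365),sr=(718,262),nr=(688,75)).items(): print(n,ray(c,pz(*p),.018).round(4))
print("dial",ray(c,pz(612,178),.043).round(4)); print("stop", [ray(c,pz(*p),.05).round(4) for p in [(457,150),(492,140),(513,240),(478,250)]])
pz=lambda x,y:(x/3.5+95-.4,y/3.5+105-.4)
print("block",[ray(c,pz(*p),.046).round(4) for p in [(310,245),(373,208),(395,250),(337,291)]])
st()
E
```

```text
nl [0.4881 0.1799 0.018 ]
sl [0.3768 0.1597 0.018 ]
sr [ 0.4412 -0.1853  0.018 ]
nr [ 0.5464 -0.1695  0.018 ]
dial [ 0.4837 -0.1218  0.043 ]
stop [array([ 0.4964, -0.0358,  0.05  ]), array([ 0.5023, -0.0549,  0.05  ]), array([ 0.4475, -0.0664,  0.05  ]), array([ 0.4417, -0.0474,  0.05  ])]
block [array([0.5162, 0.4016, 0.046 ]), array([0.5565, 0.3377, 0.046 ]), array([0.5128, 0.3132, 0.046 ]), array([0.4687, 0.3716, 0.046 ])]
t 0.15 p [0.1934 0.6461 0.2382] x [-0.958  0.287  0.   ] y [ 0.287  0.958 -0.002] z [-0.001 -0.002 -1.   ] q [ 1.24  0.26  1.61 -0.    1.27 -0.04] F [-0.2 -0.2  0.1] M [-0.   -0.03  0.03] w 0.998
```

```bash
python3 - <<'E'
from h import *
s,R=st(); c=bot.get_calibration("wrist"); o=-c["R"].T@c["t"]
print("cam in tool",R.T@(o-s["tool_pos"]),"axes(cam rows in tool)",(c["R"]@R).round(3))
E
```

```text
t 0.15 p [0.1934 0.6461 0.2382] x [-0.958  0.287  0.   ] y [ 0.287  0.958 -0.002] z [-0.001 -0.002 -1.   ] q [ 1.24  0.26  1.61 -0.    1.27 -0.04] F [-0.2 -0.2  0.1] M [-0.   -0.03  0.03] w 0.998
cam in tool [ 7.62482316e-02 -1.16927182e-04 -1.34497576e-01] axes(cam rows in tool) [[ 0.     1.     0.   ]
 [-0.955  0.    -0.298]
 [-0.298 -0.     0.955]]
```

Call:
arm_command(slide=[[-0.03,-0.039,0],[-0.03,-0.039,0],[-0.03,-0.039,0],[-0.03,-0.039,0],[-0.03,-0.039,0],[-0.03,-0.039,0],[-0.03,-0.039,0],[-0.03,-0.039,0]], angular=[[0,0,0],[0,0,0],[0,0,0],[0,0,0],[0,0,0],[0,0,0],[0,0,0],[0,0,0]], hand=[0.06,0.06,0.06,0.06,0.06,0.06,0.06,0.06])

```text
time: 0.95
tool_pos: [0.3334, 0.2748, 0.2336]
tcp_rot: [-0.438, -3.109, 0.009]
wrist_force: [0.8, -0.1, -0.3]
width: 0.702
```

Call:
arm_command(slide=[[-0.03,-0.039,0],[-0.03,-0.039,0],[-0.03,-0.039,0],[-0.03,-0.039,0],[-0.03,-0.039,0],[-0.03,-0.039,0],[-0.03,-0.039,0],[-0.03,-0.039,0]], angular=[[0,0,0],[0,0,0],[0,0,0],[0,0,0],[0,0,0],[0,0,0],[0,0,0],[0,0,0]], hand=[0.06,0.06,0.06,0.06,0.06,0.06,0.06,0.06])

```text
time: 1.75
tool_pos: [0.476, -0.0991, 0.2355]
tcp_rot: [0.436, 3.108, -0.005]
wrist_force: [0.3, -0.1, 0.0]
width: 0.7
```

```bash
python3 - <<'E'
from h import *
st(); shot("wrist","w1"); shot("top","t1")
E
```

```text
t 1.75 p [ 0.476  -0.0991  0.2355] x [-0.961  0.275 -0.004] y [ 0.275  0.961 -0.003] z [ 0.003 -0.004 -1.   ] q [-0.25 -0.1   2.   -0.    1.23 -1.55] F [ 0.3 -0.1  0. ] M [ 0.01 -0.05  0.01] w 0.7
```

View pics/w1.png

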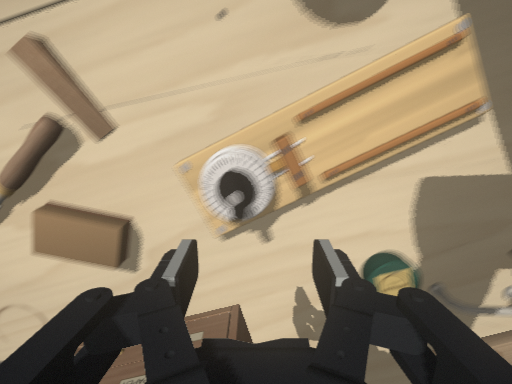

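```bash
python3 - <<'E'
from h import *
c,im=shot("wrist","w2")
print(proj(c,[.4837,-.1218,.043]),proj(c,[.4837,-.1218,.083]))
for p in [(477,20)]: pass
cv2.imwrite("pics/w2z.png",cv2.resize(im[120:250,170:320],None,fx=4.5,fy=4.5,interpolation=cv2.INTER_CUBIC))
E
```

```text
[241.02740926 182.02702328] [239.06247292 192.29249423]
```

View pics/w2z.png

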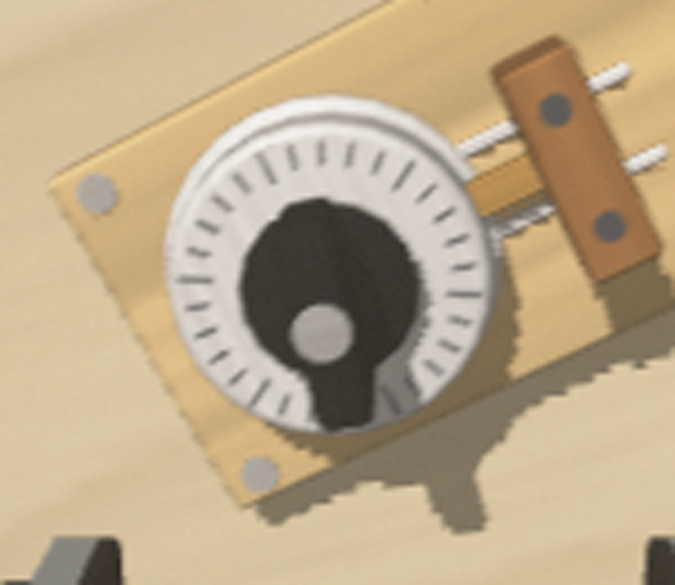

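```bash
python3 - <<'E'
from h import *
c=bot.get_calibration("wrist")
pz=lambda x,y:(x/4.5+170-.4,y/4.5+120-.4)
a=ray(c,pz(321,333),.083); b=ray(c,pz(344,430),.083); e1=ray(c,pz(311,370),.083); e2=ray(c,pz(374,370),.083);print(a,b,np.linalg.norm(b-a),e1,e2,np.linalg.norm(e1-e2))
d=(b-a)/np.linalg.norm(b-a); print("bar dir",d,np.degrees(np.arctan2(d[1],d[0])))
l=[ray(c,pz(*p),.083) for p in [(313,420),(307,380),(374,420),(380,380)]]; print([x.round(4) for x in l])
jy=np.array([-.174,.985]); print("bar rel jig x deg", np.degrees(np.arctan2(d[1],d[0])-np.arctan2(.174,.985)))
s4=[ray(c,pz(*p),.050)[:2] for p in [(495,75),(562,42),(660,245),(600,282)]]; print(np.round(s4,4))
j0=np.array([.4631,-.0038])
for p in s4: print((p-j0)@jy, (p-j0)@np.array([.985,.174]))
for p in [(50,185),(245,505)]:
  q=ray(c,pz(*p),.018)[:2]; print(q,(q-j0)@jy,(q-j0)@np.array([.985,.174]))
st()
E
```

```text
[ 0.48411843 -0.11731847  0.083     ] [ 0.50814458 -0.11910711  0.083     ] 0.024092640965735528 [ 0.49195537 -0.12211557  0.083     ] [ 0.49596928 -0.10827571  0.083     ] 0.014410182468241632
bar dir [ 0.99724041 -0.07423996  0.        ] -4.257553480900312
[array([ 0.5038, -0.1253,  0.083 ]), array([ 0.494 , -0.1237,  0.083 ]), array([ 0.5077, -0.1117,  0.083 ]), array([ 0.4987, -0.1076,  0.083 ])]
bar rel jig x deg -14.275487955232697
[[ 0.4435 -0.0632]
 [ 0.4405 -0.046 ]
 [ 0.4951 -0.0346]
 [ 0.5002 -0.0511]]
-0.055105002930412844 -0.029619948239746365
-0.03767174671784106 -0.029609380460002874
-0.035918550854260434 0.02612343914744042
-0.05300825378197901 0.028272546879687076
[ 0.44242158 -0.18406112] -0.17395915955070915 -0.05173368267095194
[ 0.54639567 -0.16279405] -0.17110258821080732 0.054381269761648074
t 1.9 p [ 0.4762 -0.0995  0.2352] x [-0.96   0.28  -0.003] y [ 0.28   0.96  -0.003] z [ 0.002 -0.004 -1.   ] q [-0.25 -0.1   2.   -0.    1.24 -1.54] F [ 0.8  1.  -0.4] M [ 0.01 -0.03  0.04] w 0.703
```

Call:
arm_command(slide=[[-0.004,-0.005,0.024],[-0.003,-0.004,0.024],[-0.003,-0.004,0.024],[-0.003,-0.003,0.023],[0,0,0],[0,0,0],[0,0,0],[0,0,0]], angular=[[0,0,-3],[0,0,-3],[0,0,-2],[0,0,0],[0,0,0],[0,0,0],[0,0,0],[0,0,0]], hand=[0.06,0.06,0.06,0.06,0.06,0.06,0.06,0.06])

```text
time: 2.7
tool_pos: [0.4845, -0.1108, 0.1399]
tcp_rot: [0.209, 3.132, -0.0]
wrist_force: [0.4, -0.1, 0.1]
width: 0.704
```

```bash
python3 - <<'E'
from h import *
s,R=st(); c,im=shot("wrist","w3"); print(proj(c,[.484,-.119,.083]),proj(c,s["tool_pos"]))
E
```

```text
t 2.7 p [ 0.4845 -0.1108  0.1399] x [-0.991  0.133 -0.003] y [0.133 0.991 0.   ] z [ 0.003 -0.    -1.   ] q [-0.28  0.01  2.08  0.    1.04 -1.71] F [ 0.4 -0.1  0.1] M [-0.09 -0.05 -0.01] w 0.704
[243.23615605 217.7375156 ] [255.00539062 258.36636969]
```

View pics/w3.png

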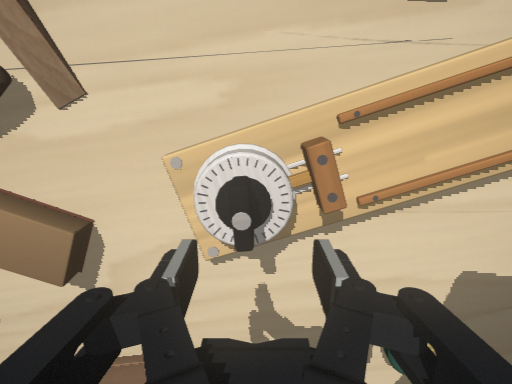

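```bash
python3 - <<'E'
from h import *
c=bot.get_calibration("wrist"); im=cv2.imread("pics/w3.png")
cv2.imwrite("pics/w3z.png",cv2.resize(im[140:270,160:310],None,fx=4.5,fy=4.5,interpolation=cv2.INTER_CUBIC))
g=im.max(2); 
for r in range(228,250,3): print(r,g[r,225:262])
E
```

```text
228 [212 212 211 213 161 121 102  73  55  56  84 143 160 160 162 162 160 160
 160 159 160 161 115  66  49  47  48  48  47  46  67 106 119 120 120 119
 119]
231 [214 212 212 212 212 213 212 180 105  52  52  54  55  54  53  55  52  55
  55  54  53  55  52  51  52  49  49  46  55 105 123 122 122 121 121 120
 121]
234 [138 195 213 211 211 211 212 211 135  55  54  54  54  54  54  54  53  53
  52  54  53  53  53  52  54  50  48  47  54  70  86 114 123 119 120 120
 119]
237 [209 212 214 213 212 212 161 120 116  82  53  54  55  56  54  52  55  54
  54  54  53  53  53  53  52  52  50  48  60 104  86  82 112 121 122 119
 119]
240 [205 207 211 213 212 160 120 185 180 107  54  55  54  56  53  53  53  55
  56  54  54  56  54  53  53  53  50  51  62 106 120  89  83 113 123 121
 120]
243 [118 128 148 165 176 186 193 202 209 136  54  56  56  55  55  56  55  54
  54  54  54  55  54  54  55  53  52  51  61 107 119 118 107 106 113 113
 106]
246 [189 189 178 142 121 122 120 123 120  94  61  55  56  56  52  57  55  54
  54  56  55  55  55  55  56  53  53  53  62  97 110 117 120 124 124 124
 123]
249 [206 207 206 205 205 203 202 203 155 120  95  66  57  55  56  55  57  56
  57  54  55  55  55  53  55  52  51  75 111 122 124 123 124 124 123 123
 124]
```

View pics/w3z.png

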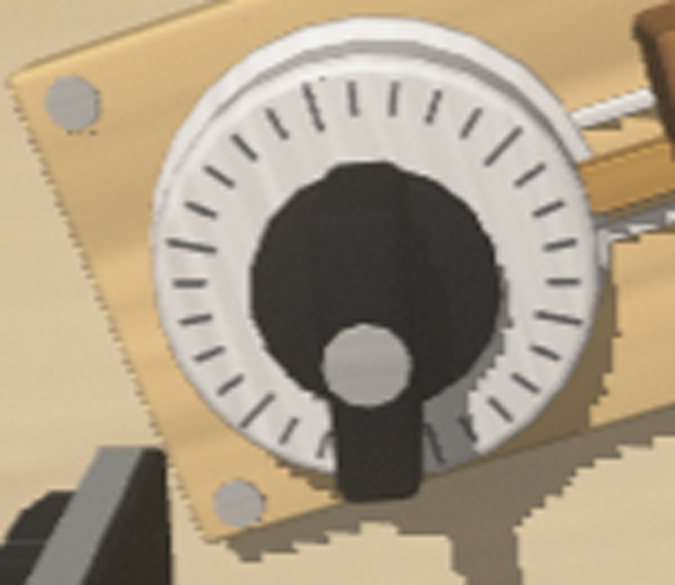

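```bash
python3 - <<'E'
from h import *
c=bot.get_calibration("wrist"); s,R=st()
pz=lambda x,y:(x/4.5+160-.4,y/4.5+140-.4)
a=ray(c,pz(367,365),.083); b=ray(c,pz(379,496),.083); k=b+R[:,0]*.025
print("dot",a,"from end",k)
for p in [(337,495),(333,400),(421,400),(420,495)]: print(R.T@(ray(c,pz(*p),.083)-s["tool_pos"]))
print("dial rim center?",ray(c,pz(377,270),.043))
for n,X in (("dot",a),("end",k)): print(n,R.T@(X-s["tool_pos"]))
# bed corners at .018
for p in [(10,78),(208,540)]: print(ray(c,pz(*p),.018))
E
```

```text
t 2.75 p [ 0.4847 -0.1109  0.1401] x [-0.991  0.133 -0.003] y [0.133 0.991 0.   ] z [ 0.003 -0.    -1.   ] q [-0.28  0.01  2.08  0.    1.04 -1.71] F [-0.2 -0.5  0.4] M [-0.06 -0.06 -0.04] w 0.702
dot [ 0.48633805 -0.12089649  0.083     ] from end [ 0.48434767 -0.11899738  0.08291833]
[-0.0253175  -0.01488257  0.05722859]
[-0.00866217 -0.01516746  0.05717418]
[-0.00865797 -0.00132174  0.0571743 ]
[-0.02531297 -0.00150949  0.05722871]
dial rim center? [ 0.48411981 -0.1205156   0.043     ]
dot [-0.00271988 -0.00973551  0.05715482]
end [-0.00049479 -0.00811738  0.05722924]
[ 0.44366349 -0.18797801  0.018     ]
[ 0.54888226 -0.16818897  0.018     ]
```

Call:
arm_command(slide=[[-0.001,-0.005,0],[0,-0.0035,0.02],[0,0,0.02],[0,0,0.02],[0,0,0.014],[0,0,0],[0,0,0],[0,0,0]], angular=[[0,0,0],[0,0,0],[0,0,0],[0,0,0],[0,0,0],[0,0,0],[0,0,0],[0,0,0]], hand=[0.04,0.04,0.04,0.04,0.04,0.04,0.04,0.04])

```text
time: 3.55
tool_pos: [0.4918, -0.1237, 0.0722]
tcp_rot: [0.208, 3.116, -0.007]
wrist_force: [-0.4, 0.1, -0.2]
width: 0.47
```

```bash
python3 - <<'E'
from h import *
s,R=st(); c,im=shot("wrist","w4"); 
E
```

```text
t 3.55 p [ 0.4918 -0.1237  0.0722] x [-0.991  0.133 -0.019] y [ 0.133  0.991 -0.003] z [ 0.018 -0.006 -1.   ] q [-0.3   0.11  2.13 -0.    0.89 -1.73] F [-0.4  0.1 -0.2] M [-0.06  0.01  0.02] w 0.47
```

View pics/w4.png

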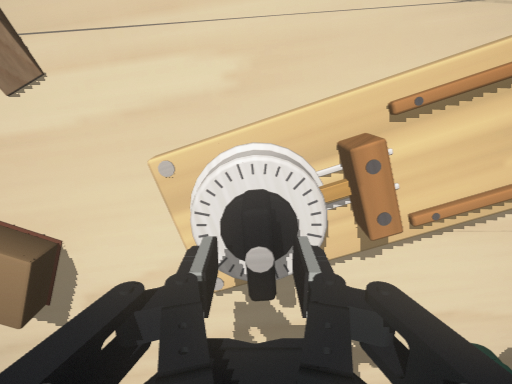

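```bash
python3 - <<'E'
from h import *
s,R=st(); c=bot.get_calibration("wrist")
b=ray(c,(262,299),.083); d=np.array([.991,-.133,0]); k=b-d*.025
print(b,k, "tool:",R.T@(k-s["tool_pos"]))
for z in (.083,.088,.093): print(ray(c,(259,260),z))
print("level rot (tool, deg):",np.degrees(np.cross(R[:,2],[0,0,-1])@R))
E
```

```text
t 3.6 p [ 0.4921 -0.1238  0.0726] x [-0.991  0.133 -0.02 ] y [ 0.133  0.991 -0.003] z [ 0.019 -0.006 -1.   ] q [-0.3   0.11  2.13 -0.    0.89 -1.73] F [ 0.1 -0.2  0.8] M [0.07 0.02 0.02] w 0.467
[ 0.50924511 -0.12254888  0.083     ] [ 0.48447011 -0.11922388  0.083     ] tool: [ 0.0080066   0.00347639 -0.01059382]
[ 0.48711792 -0.12118639  0.083     ]
[ 0.48413374 -0.12084828  0.088     ]
[ 0.48114957 -0.12051018  0.093     ]
level rot (tool, deg): [-1.90832632e-01  1.13032166e+00  3.15165756e-19]
```

Call:
arm_command(slide=[[0.008,0.003,0],[0,0,0.004],[0,0,0.004],[0,0,0],[0,0,0],[0,0,0],[0,0,0],[0,0,0]], angular=[[-0.2,1.1,0],[0,0,0],[0,0,0],[0,0,0],[0,0,0],[0,0,0],[0,0,0],[0,0,0]], hand=[0.04,0.04,0.04,0.04,0.04,0.04,0.04,0.04])

```text
time: 4.4
tool_pos: [0.4856, -0.1198, 0.066]
tcp_rot: [0.209, 3.132, -0.001]
wrist_force: [-0.5, 0.0, 0.8]
width: 0.47
```

```bash
python3 - <<'E'
from h import *
s,R=st(); c=bot.get_calibration("wrist"); print(R.T@(np.array([.4845,-.1195,.064])-s["tool_pos"]), "level",np.degrees(np.cross(R[:,2],[0,0,-1])@R))
E
```

```text
t 4.4 p [ 0.4856 -0.1198  0.066 ] x [-0.991  0.133 -0.003] y [ 0.133  0.991 -0.   ] z [ 0.003 -0.001 -1.   ] q [-0.29  0.11  2.13  0.    0.89 -1.73] F [-0.5  0.   0.8] M [-0.01  0.02  0.01] w 0.47
[0.00110459 0.00013595 0.00202148] level [-8.73693279e-03  1.63207689e-01  3.38096319e-21]
```

Call:
arm_command(slide=[[0.001,0,0.0015],[0,0,0],[0,0,0],[0,0,0],[0,0,0],[0,0,0],[0,0,0],[0,0,0]], angular=[[0,0,0],[0,0,0],[0,0,0],[0,0,0],[0,0,0],[0,0,0],[0,0,0],[0,0,0]], hand=[0.04,0.03,0.02,0.008,0.008,0.008,0.008,0.008], squeeze=30)

```text
time: 5.2
tool_pos: [0.4843, -0.1204, 0.0646]
tcp_rot: [0.209, 3.132, -0.002]
wrist_force: [-0.3, -0.8, -0.5]
width: 0.159
```

```bash
python3 - <<'E'
from h import *
s,R=st(); c,im=shot("wrist","w5"); st();shot("top","t5")
E
```

```text
t 5.2 p [ 0.4843 -0.1204  0.0646] x [-0.991  0.133 -0.003] y [ 0.133  0.991 -0.001] z [ 0.002 -0.002 -1.   ] q [-0.29  0.11  2.14 -0.    0.89 -1.73] F [-0.3 -0.8 -0.5] M [-0.13  0.05 -0.03] w 0.159
t 5.25 p [ 0.4843 -0.1204  0.0646] x [-0.991  0.133 -0.003] y [ 0.133  0.991 -0.001] z [ 0.002 -0.002 -1.   ] q [-0.29  0.11  2.14 -0.    0.89 -1.73] F [-0.2 -1.3 -0.6] M [-0.12  0.01  0.02] w 0.156
```

View pics/w5.png

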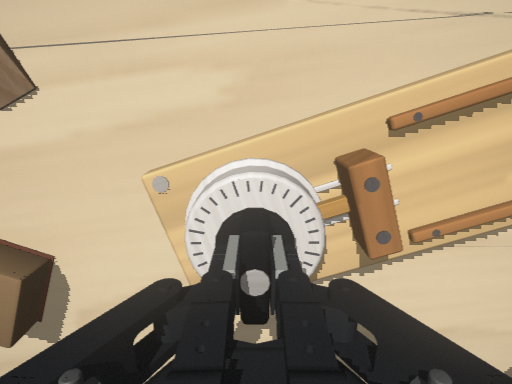

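```bash
cat > k.py <<'E'
from h import *
import sys
j0=np.array([.4631,-.0038]); jy=np.array([-.174,.985]); jx=np.array([.985,.174])
def meas(name):
    s,R=st(); a=np.degrees(np.arctan2(R[1,0],R[0,0])); 
    c,im=shot("wrist",name); hsv=cv2.cvtColor(im,cv2.COLOR_BGR2HSV)
    lo=[]
    P=[proj(c,np.r_[j0+jy*y+jx*x,.05]) for x,y in((-.04,-.065),(.04,-.065),(.04,-.015),(-.04,-.015))]
    m=np.zeros(im.shape[:2],np.uint8); cv2.fillConvexPoly(m,np.array(P).astype(int),255)
    gray=((hsv[...,1]<75)&(hsv[...,2]>40)&(hsv[...,2]<110)&(m>0)).astype(np.uint8)
    n,L,S,C=cv2.connectedComponentsWithStats(gray)
    r=[]
    for i in range(1,n):
        if 60<S[i,4]<400 and .6<S[i,2]/S[i,3]<1.6:
            X=ray(c,C[i],.05)[:2]-j0; r.append((round(X@jx*1000,1),round(X@jy*1000,1),int(S[i,4])))
    print("ANGLE %.2f"%a,"screws(x,y mm)",r)
meas(sys.argv[1])
E
python3 k.py w6; python3 -c "
import cv2
im=cv2.imread('pics/w6.png');print(cv2.cvtColor(im,cv2.COLOR_BGR2HSV)[[184,237],[372,383]])"
```

```text
t 5.3 p [ 0.4843 -0.1204  0.0646] x [-0.991  0.133 -0.003] y [ 0.133  0.991 -0.001] z [ 0.002 -0.002 -1.   ] q [-0.29  0.11  2.14 -0.    0.89 -1.73] F [-0.2 -2.3  0.3] M [-0.09  0.08  0.  ] w 0.159
ANGLE 172.38 screws(x,y mm) [(np.float64(-14.6), np.float64(-49.5), 167), (np.float64(17.4), np.float64(-49.1), 143)]
[[ 4 22 94]
 [ 9 19 95]]
```

Call:
arm_command(slide=[[0,0,0],[0,0,0],[0,0,0],[0,0,0],[0,0,0],[0,0,0],[0,0,0],[0,0,0]], angular=[[0,0,1],[0,0,1],[0,0,1],[0,0,1],[0,0,1],[0,0,1],[0,0,0],[0,0,0]], hand=[0.008,0.008,0.008,0.008,0.008,0.008,0.008,0.008])

```text
time: 6.15
tool_pos: [0.4844, -0.1202, 0.0646]
tcp_rot: [0.386, 3.115, -0.002]
wrist_force: [-0.0, -1.1, 0.3]
width: 0.153
```

```bash
python3 k.py w7
```

```text
t 6.15 p [ 0.4844 -0.1202  0.0646] x [-0.97   0.244 -0.003] y [ 0.244  0.97  -0.001] z [ 0.003 -0.002 -1.   ] q [-0.29  0.11  2.14 -0.    0.89 -1.62] F [-0.  -1.1  0.3] M [-0.06 -0.04 -0.05] w 0.153
ANGLE 165.87 screws(x,y mm) [(np.float64(-14.7), np.float64(-46.3), 174), (np.float64(17.2), np.float64(-45.8), 152)]
```

```bash
python3 - <<'E'
from h import *
from k import j0,jy,jx
E
python3 - <<'E'
import sys; sys.path.insert(0,'.')
from h import *
shot("top","t7")
import os; os.chdir('.')
a=cv2.imread("pics/w6.png")[120:290,300:460];b=cv2.imread("pics/w7.png")[120:290,300:460]
cv2.imwrite("pics/cmp7.png",cv2.resize(np.hstack([a,b]),None,fx=2.4,fy=2.4))
a=cv2.imread("pics/t5.png")[160:220,270:350];b=cv2.imread("pics/t7.png")[160:220,270:350]
cv2.imwrite("pics/cmpt7.png",cv2.resize(np.hstack([a,b]),None,fx=5,fy=5))
E
```

```text
Traceback (most recent call last):
  File "k.py", line 17, in <module>
    meas(sys.argv[1])
         ~~~~~~~~^^^
IndexError: list index out of range
```

View pics/cmp7.png

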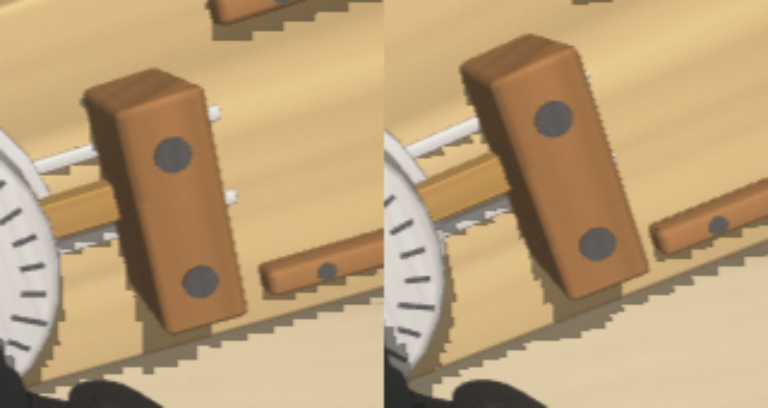

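View pics/cmpt7.png

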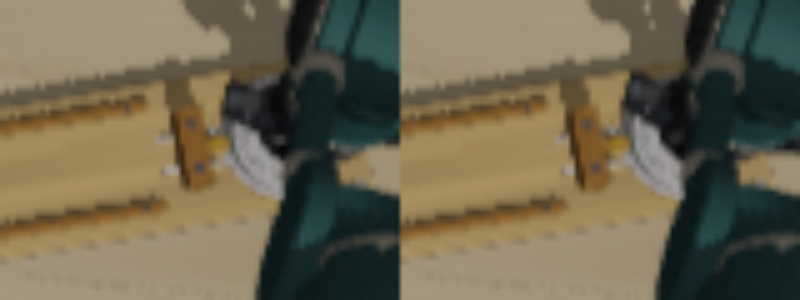

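```bash
sed -i 's/^meas(sys.argv\[1\])/if __name__=="__main__": meas(sys.argv[1])/' k.py; python3 - <<'E'
from h import *
from k import j0,jx,jy
c=bot.get_calibration("top")
P=[proj(c,np.r_[j0+jy*y+jx*x,.05]) for x,y in((-.033,-.065),(.033,-.065),(.033,-.022),(-.033,-.022))]
for f in ("top0","t1","t5","t7"):
    im=cv2.imread(f"pics/{f}.png"); h=cv2.cvtColor(im,cv2.COLOR_BGR2HSV)
    m=np.zeros(im.shape[:2],np.uint8); cv2.fillConvexPoly(m,np.array(P).round().astype(int),255)
    w=(m>0)*np.clip((h[...,1].astype(float)-110)/50,0,1)*(h[...,2]>70)*(h[...,2]<185)
    yy,xx=np.indices(w.shape); p=((xx*w).sum()/w.sum(),(yy*w).sum()/w.sum())
    X=ray(c,p,.05)[:2]-j0; print(f,round(w.sum(),1),np.round([X@jx*1e3,X@jy*1e3],2))
E
```

```text
top0 98.9 [  1.08 -49.39]
t1 96.3 [  0.86 -49.64]
t5 95.6 [  0.79 -49.66]
t7 97.8 [  0.8  -47.22]
```

Call:
arm_command(slide=[[0,0,0],[0,0,0],[0,0,0],[0,0,0],[0,0,0],[0,0,0],[0,0,0],[0,0,0]], angular=[[0,0,2],[0,0,2],[0,0,2],[0,0,2],[0,0,2],[0,0,2],[0,0,1],[0,0,0]], hand=[0.008,0.008,0.008,0.008,0.008,0.008,0.008,0.008])

```text
time: 7.05
tool_pos: [0.4846, -0.1198, 0.0646]
tcp_rot: [0.748, 3.048, -0.0]
wrist_force: [-1.2, -0.4, 0.5]
width: 0.155
```

```bash
python3 k.py w8
```

```text
t 7.05 p [ 0.4846 -0.1198  0.0646] x [-0.886  0.463 -0.003] y [0.463 0.886 0.001] z [ 0.003 -0.001 -1.   ] q [-0.29  0.11  2.14  0.    0.89 -1.38] F [-1.2 -0.4  0.5] M [-0.03  0.03 -0.02] w 0.155
ANGLE 152.41 screws(x,y mm) [(np.float64(-14.7), np.float64(-43.5), 184), (np.float64(17.2), np.float64(-43.2), 165)]
```

Call:
arm_command(slide=[[0,0,0],[0,0,0],[0,0,0],[0,0,0],[0,0,0],[0,0,0],[0,0,0],[0,0,0]], angular=[[0,0,2],[0,0,2],[0,0,2],[0,0,2],[0,0,1],[0,0,1],[0,0,1],[0,0,0]], hand=[0.008,0.008,0.008,0.008,0.008,0.008,0.008,0.008])

```text
time: 7.9
tool_pos: [0.4848, -0.1194, 0.0646]
tcp_rot: [1.043, 2.96, 0.001]
wrist_force: [-0.3, -0.7, -0.3]
width: 0.157
```

```bash
python3 k.py w9
```

```text
t 7.9 p [ 0.4848 -0.1194  0.0646] x [-0.779  0.627 -0.003] y [0.627 0.779 0.002] z [ 0.003 -0.    -1.   ] q [-0.29  0.11  2.14  0.    0.89 -1.19] F [-0.3 -0.7 -0.3] M [-0.04  0.    0.01] w 0.157
ANGLE 141.20 screws(x,y mm) [(np.float64(-38.7), np.float64(-16.7), 68), (np.float64(-14.8), np.float64(-40.2), 194), (np.float64(17.2), np.float64(-39.9), 177)]
```

Call:
arm_command(slide=[[0,0,0],[0,0,0],[0,0,0],[0,0,0],[0,0,0],[0,0,0],[0,0,0],[0,0,0]], angular=[[0,0,2],[0,0,2],[0,0,2],[0,0,1],[0,0,1],[0,0,1],[0,0,1],[0,0,0]], hand=[0.008,0.008,0.008,0.008,0.008,0.008,0.008,0.008])

```text
time: 8.75
tool_pos: [0.485, -0.1192, 0.0646]
tcp_rot: [1.305, 2.854, 0.002]
wrist_force: [-1.3, -0.6, 0.7]
width: 0.157
```

```bash
python3 k.py w10
```

```text
t 8.75 p [ 0.485  -0.1192  0.0646] x [-0.654  0.756 -0.003] y [0.756 0.654 0.003] z [ 0.004 -0.    -1.   ] q [-0.29  0.11  2.14  0.    0.89 -1.01] F [-1.3 -0.6  0.7] M [-0.06 -0.05  0.16] w 0.157
ANGLE 130.86 screws(x,y mm) [(np.float64(-14.7), np.float64(-39.2), 201), (np.float64(17.2), np.float64(-38.8), 185)]
```

Call:
arm_command(slide=[[0,0,0],[0,0,0],[0,0,0],[0,0,0],[0,0,0],[0,0,0],[0,0,0],[0,0,0]], angular=[[0,0,1],[0,0,1],[0,0,0.5],[0,0,0],[0,0,0],[0,0,0],[0,0,0],[0,0,0]], hand=[0.008,0.008,0.008,0.008,0.008,0.008,0.008,0.008])

```text
time: 9.6
tool_pos: [0.4851, -0.1192, 0.0646]
tcp_rot: [1.374, 2.821, 0.004]
wrist_force: [-0.2, -0.4, -0.7]
width: 0.154
```

```bash
python3 k.py w11
```

```text
t 9.6 p [ 0.4851 -0.1192  0.0646] x [-0.617  0.787 -0.002] y [0.787 0.617 0.004] z [ 0.004  0.001 -1.   ] q [-0.29  0.11  2.14  0.    0.89 -0.96] F [-0.2 -0.4 -0.7] M [-0.03  0.04 -0.02] w 0.154
ANGLE 128.08 screws(x,y mm) [(np.float64(-14.7), np.float64(-37.4), 202), (np.float64(17.2), np.float64(-37.1), 185)]
```

View pics/w11.png

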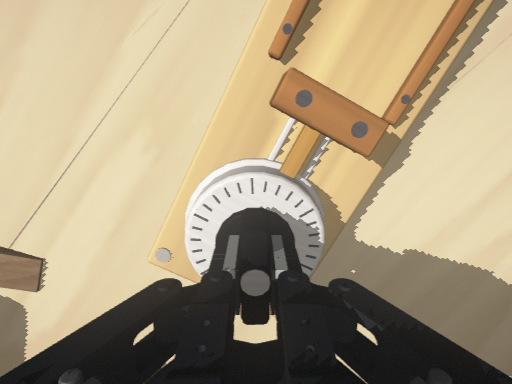

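Call:
arm_command(slide=[[0,0,0],[0,0,0],[0,0,0],[0,0,0],[0,0,-0.02],[0,0,-0.04],[0,0,-0.04],[0,0,-0.04]], angular=[[0,0,0],[0,0,0],[0,0,0],[0,0,0],[0,0,0],[0,0,0],[0,0,0],[0,0,0]], hand=[0.02,0.03,0.04,0.04,0.04,0.04,0.04,0.04])

```text
time: 10.45
tool_pos: [0.4784, -0.1175, 0.2005]
tcp_rot: [-1.369, -2.811, 0.001]
wrist_force: [-0.3, 0.1, 0.3]
width: 0.464
```

```bash
python3 k.py w12
```

```text
t 10.45 p [ 0.4784 -0.1175  0.2005] x [-0.617  0.787  0.013] y [ 0.787  0.617 -0.007] z [-0.013  0.006 -1.   ] q [-0.29 -0.05  2.02  0.    1.18 -0.96] F [-0.3  0.1  0.3] M [ 0.   -0.05  0.01] w 0.464
ANGLE 128.07 screws(x,y mm) []
```

View pics/w12.png

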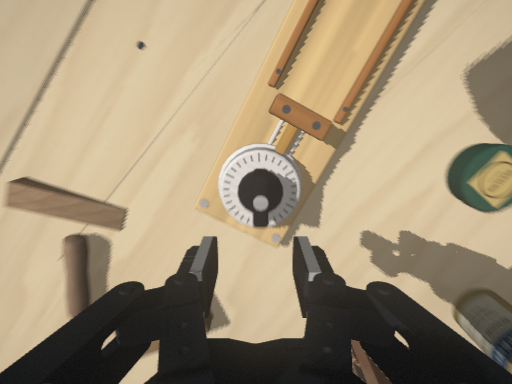

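Call:
arm_command(slide=[[0.035,0.032,-0.004],[0.035,0.032,-0.004],[0.035,0.032,-0.004],[0.035,0.032,-0.004],[0.035,0.032,-0.004],[0.035,0.032,-0.004],[0.035,0.032,-0.004],[0.035,0.032,-0.004]], angular=[[0,0,0],[0,0,0],[0,0,0],[0,0,0],[0,0,0],[0,0,0],[0,0,0],[0,0,0]], hand=[0.085,0.085,0.085,0.085,0.085,0.085,0.085,0.085])

```text
time: 11.3
tool_pos: [0.5186, 0.2656, 0.2478]
tcp_rot: [1.388, 2.803, 0.008]
wrist_force: [0.3, 0.2, -0.1]
width: 0.998
```

Call:
arm_command(slide=[[0.035,0.032,-0.004],[0.03,0.028,-0.004],[0,0,0],[0,0,0],[0,0,0],[0,0,0],[0,0,0],[0,0,0]], angular=[[0,0,0],[0,0,0],[0,0,0],[0,0,0],[0,0,0],[0,0,0],[0,0,0],[0,0,0]], hand=[0.085,0.085,0.085,0.085,0.085,0.085,0.085,0.085])

```text
time: 12.1
tool_pos: [0.5258, 0.3604, 0.2543]
tcp_rot: [1.383, 2.806, 0.009]
wrist_force: [0.2, -0.4, 0.3]
width: 0.996
```

```bash
python3 - <<'E'
from h import *
s,R=st(); c,im=shot("wrist","w13"); shot("top","t13"); np.savez("w13.npz",**c,p=s["tool_pos"],Rt=R)
E
```

```text
t 12.1 p [0.5258 0.3604 0.2543] x [-0.609  0.793 -0.01 ] y [0.793 0.609 0.011] z [ 0.014 -0.001 -1.   ] q [ 0.57  0.18  1.68 -0.01  1.27 -0.09] F [ 0.2 -0.4  0.3] M [-0.   -0.01 -0.01] w 0.996
```

View pics/w13.png

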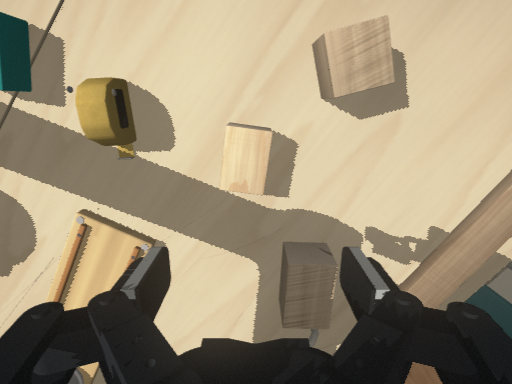

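View pics/t13.png

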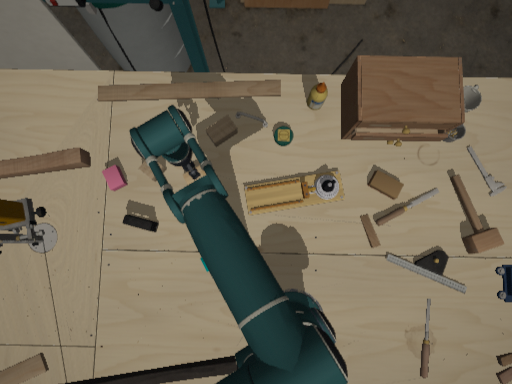

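```bash
python3 - <<'E'
import cv2
im=cv2.imread("pics/w13.png")
cv2.imwrite("pics/w13z.png",cv2.resize(im[110:210,205:305],None,fx=6,fy=6,interpolation=cv2.INTER_CUBIC))
E
```

```text
(no output)
```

View pics/w13z.png

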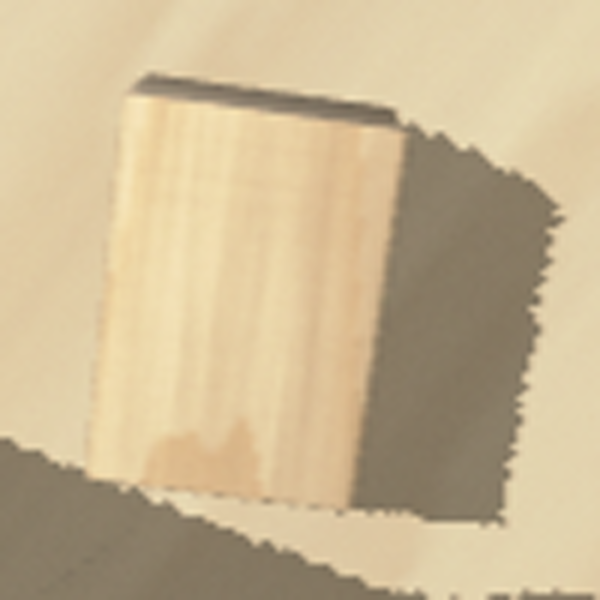

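```bash
python3 - <<'E'
from h import *
s,R=st(); c=bot.get_calibration("wrist")
P=np.array([ray(c,(x/6+205-.4,y/6+110-.4),.046) for x,y in [(127,92),(407,125),(352,508),(90,478)]])
print(P.round(4)); m=P.mean(0); L=(P[0]+P[1]-P[2]-P[3])/2; W=(P[1]+P[2]-P[0]-P[3])/2
print("c",m,"L",np.linalg.norm(L),np.degrees(np.arctan2(L[1],L[0])),"W",np.linalg.norm(W),np.degrees(np.arctan2(W[1],W[0])),"tool yaw",np.degrees(np.arctan2(R[1,0],R[0,0])))
print("tool shift to centre",R.T@(np.array([m[0],m[1],.14])-s["tool_pos"]),"level",np.degrees(np.cross(R[:,2],[0,0,-1])@R))
E
```

```text
t 12.2 p [0.5259 0.3606 0.2544] x [-0.609  0.793 -0.01 ] y [0.793 0.61  0.011] z [ 0.015 -0.001 -1.   ] q [ 0.57  0.18  1.68 -0.01  1.27 -0.09] F [ 0.6 -0.1 -0.2] M [-0.04  0.05  0.06] w 0.997
[[0.4708 0.3816 0.046 ]
 [0.5166 0.409  0.046 ]
 [0.5555 0.3424 0.046 ]
 [0.5095 0.3152 0.046 ]]
c [0.51310105 0.36205859 0.046     ] L 0.07700544967435234 120.2593439629412 W 0.053450447545458565 30.71676557114998 tool yaw 127.55307521330512
tool shift to centre [ 0.00999037 -0.01051295  0.11416456] level [6.31259555e-01 5.48287049e-01 2.22977825e-20]
```

Call:
arm_command(slide=[[0.005,-0.005,0.02],[0.005,-0.005,0.03],[0,0,0.03],[0,0,0.03],[0,0,0],[0,0,0],[0,0,0],[0,0,0]], angular=[[0.6,0.5,3.5],[0,0,3.5],[0,0,0],[0,0,0],[0,0,0],[0,0,0],[0,0,0],[0,0,0]], hand=[0.085,0.085,0.085,0.085,0.085,0.085,0.085,0.085])

```text
time: 13.0
tool_pos: [0.5164, 0.3629, 0.1485]
tcp_rot: [1.567, 2.716, 0.017]
wrist_force: [-0.3, 0.1, 0.3]
width: 0.997
```

```bash
python3 - <<'E'
from h import *
s,R=st(); c,im=shot("wrist","w14"); print("level",np.degrees(np.cross(R[:,2],[0,0,-1])@R),"yaw",np.degrees(np.arctan2(R[1,0],R[0,0])),"shift",R.T@(np.array([.5131,.362,.024])-s["tool_pos"]))
E
```

```text
t 13.0 p [0.5164 0.3629 0.1485] x [-0.501  0.866  0.   ] y [0.866 0.501 0.012] z [ 0.01   0.006 -1.   ] q [ 0.57  0.24  1.8  -0.    1.08  0.05] F [-0.3  0.1  0.3] M [ 0.01 -0.01  0.02] w 0.997
level [ 6.86017732e-01 -2.12402841e-02  9.61614293e-20] yaw 120.03855455179992 shift [ 0.00079502 -0.00482645  0.12444229]
```

View pics/w14.png

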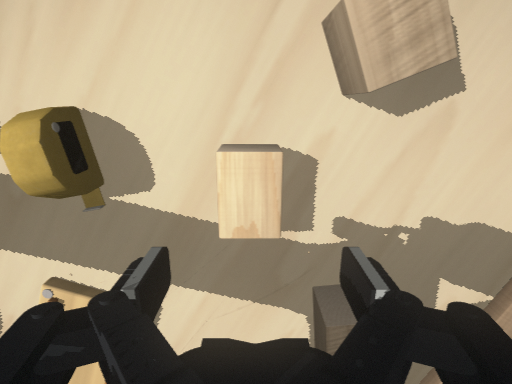

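```bash
python3 - <<'E'
from h import *
s,R=st(); c=bot.get_calibration("wrist"); t=s["tool_pos"]
P=np.array([ray(c,p,.046) for p in [(217.5,152),(282,152),(282,238.5),(219,238.5)]])
print("corners tool",[(R.T@(p-t)).round(4) for p in P]); m=P.mean(0); print(m)
print("offcut",[(R.T@(ray(c,p,.063)-t)).round(4) for p in [(313,287),(345,286)]])
print("level",np.degrees(np.cross(R[:,2],[0,0,-1])@R), "shift",R.T@(np.r_[m[:2],.024]-t))
E
```

```text
t 13.05 p [0.5166 0.3631 0.1488] x [-0.501  0.866  0.   ] y [0.866 0.501 0.013] z [ 0.011  0.007 -1.   ] q [ 0.57  0.24  1.8  -0.    1.08  0.05] F [-0.3 -0.6  1.1] M [-0.02 -0.01  0.02] w 0.993
corners tool [array([ 0.0382, -0.0304,  0.1024]), array([0.0381, 0.0217, 0.1031]), array([-0.0389,  0.0238,  0.1031]), array([-0.0385, -0.032 ,  0.1024])]
[0.51423343 0.36141199 0.046     ]
offcut [array([-0.0773,  0.0505,  0.0864]), array([-0.0765,  0.0784,  0.0868])]
level [ 7.24065826e-01 -2.30538277e-02 -9.67639810e-22] shift [-0.00030644 -0.00448983  0.12475958]
```

Call:
arm_command(slide=[[0,-0.003,0.02],[0,0,0.025],[0,0,0.02],[0,0,0.015],[0,0,0],[0,0,0],[0,0,0],[0,0,0]], angular=[[0.7,0,0],[0,0,0],[0,0,0],[0,0,0],[0,0,0],[0,0,0],[0,0,0],[0,0,0]], hand=[0.085,0.085,0.085,0.085,0.085,0.085,0.085,0.085])

```text
time: 13.85
tool_pos: [0.5172, 0.3637, 0.0685]
tcp_rot: [1.568, 2.719, 0.011]
wrist_force: [0.4, 1.0, 1.1]
width: 0.993
```

```bash
python3 - <<'E'
from h import *
s,R=st(); print("level",np.degrees(np.cross(R[:,2],[0,0,-1])@R),"yaw",np.degrees(np.arctan2(R[1,0],R[0,0])),"shift",R.T@(np.array([.5142,.3614,.024])-s["tool_pos"]))
E
```

```text
t 13.85 p [0.5172 0.3637 0.0685] x [-0.501  0.866  0.001] y [0.866 0.501 0.007] z [ 0.006  0.004 -1.   ] q [0.57 0.33 1.85 0.   0.95 0.05] F [0.4 1.  1.1] M [-0.01 -0.   -0.  ] w 0.993
level [ 4.23013450e-01 -5.09894651e-02 -5.60872397e-20] yaw 120.0447570379022 shift [-0.00057405 -0.00406551  0.04445488]
```

Call:
arm_command(slide=[[0,-0.004,0],[0,0,0.012],[0,0,0.012],[0,0,0.011],[0,0,0.008],[0,0,0],[0,0,0],[0,0,0]], angular=[[0.4,0,0],[0,0,0],[0,0,0],[0,0,0],[0,0,0],[0,0,0],[0,0,0],[0,0,0]], hand=[0.085,0.085,0.085,0.085,0.085,0.085,0.085,0.085])

```text
time: 14.65
tool_pos: [0.514, 0.362, 0.0226]
tcp_rot: [-1.57, -2.721, -0.003]
wrist_force: [-0.6, 0.4, -0.0]
width: 0.998
```

```bash
python3 - <<'E'
from h import *
s,R=st(); print("level",np.degrees(np.cross(R[:,2],[0,0,-1])@R),"yaw",np.degrees(np.arctan2(R[1,0],R[0,0])),"shift",R.T@(np.array([.5142,.3614,.024])-s["tool_pos"]))
E
```

```text
t 14.65 p [0.514  0.362  0.0226] x [-0.501  0.866  0.001] y [0.866 0.501 0.001] z [ 0.001  0.002 -1.   ] q [0.57 0.39 1.88 0.   0.87 0.05] F [-0.6  0.4 -0. ] M [ 0.01 -0.03 -0.02] w 0.998
level [ 8.41635106e-02 -5.50864928e-02  2.81119523e-21] yaw 120.05179585471103 shift [-0.00064651 -0.00013827 -0.00137177]
```

Call:
arm_command(slide=[[0,0,-0.004],[0,0,0],[0,0,0],[0,0,0],[0,0,0],[0,0,0],[0,0,0],[0,0,0]], angular=[[0,0,0],[0,0,0],[0,0,0],[0,0,0],[0,0,0],[0,0,0],[0,0,0],[0,0,0]], hand=[0.075,0.065,0.058,0.048,0.048,0.048,0.048,0.048], squeeze=30)

```text
time: 15.45
tool_pos: [0.5148, 0.3626, 0.0285]
tcp_rot: [1.569, 2.72, 0.006]
wrist_force: [0.2, 0.3, -0.2]
width: 0.636
```

```bash
python3 - <<'E'
from h import *
s,R=st(); shot("wrist","w15")
E
```

```text
t 15.45 p [0.5148 0.3626 0.0285] x [-0.501  0.866  0.001] y [0.866 0.501 0.004] z [ 0.003  0.003 -1.   ] q [0.57 0.38 1.88 0.   0.88 0.05] F [ 0.2  0.3 -0.2] M [0.   0.05 0.03] w 0.636
```

View pics/w15.png

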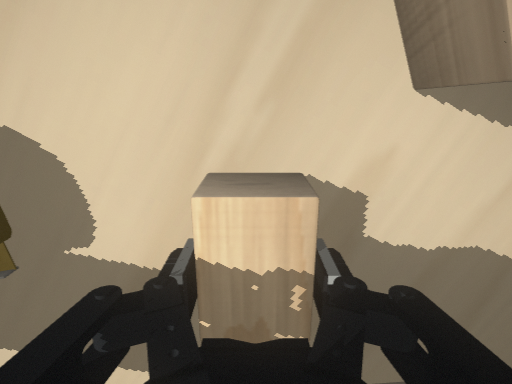

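Call:
arm_command(slide=[[0,0,-0.02],[0,0,-0.03],[0,0,-0.03],[0,0,-0.02],[-0.02,-0.018,0],[-0.03,-0.025,0],[-0.033,-0.027,0],[-0.033,-0.027,0]], angular=[[0,0,0],[0,0,0],[0,0,0],[0,0,0],[0,0,0],[0,0,0],[0,0,0],[0,0,0]], hand=[0.048,0.048,0.048,0.048,0.048,0.048,0.048,0.048])

```text
time: 16.3
tool_pos: [0.4888, 0.2139, 0.1312]
tcp_rot: [1.559, 2.726, 0.009]
wrist_force: [0.4, -0.8, -1.1]
width: 0.635
```

Call:
arm_command(slide=[[-0.033,-0.027,0],[-0.033,-0.027,0],[-0.033,-0.027,0],[0,0,0],[0,0,0],[0,0,0],[0,0,0],[0,0,0]], angular=[[0,0,0],[0,0,0],[0,0,0],[0,0,6],[0,0,6],[0,0,6],[0,0,1.5],[0,0,0]], hand=[0.048,0.048,0.048,0.048,0.048,0.048,0.048,0.048])

```text
time: 17.1
tool_pos: [0.465, 0.0759, 0.1303]
tcp_rot: [2.023, 2.401, 0.007]
wrist_force: [0.1, -0.6, -1.1]
width: 0.637
```

```bash
python3 - <<'E'
from h import *
s,R=st(); shot("wrist","w16");shot("top","t16");shot("scene","s16")
print("level",np.degrees(np.cross(R[:,2],[0,0,-1])@R),"yaw",np.degrees(np.arctan2(R[1,0],R[0,0])),"shift",R.T@(np.array([.4589,.026,.08])-s["tool_pos"]))
E
```

```text
t 17.1 p [0.465  0.0759 0.1303] x [-0.169  0.986  0.001] y [0.986 0.169 0.005] z [ 0.004  0.002 -1.   ] q [ 0.11 -0.03  2.14  0.    1.02 -0.06] F [ 0.1 -0.6 -1.1] M [-0.    0.03 -0.02] w 0.637
level [ 2.67099996e-01 -5.90915634e-02 -4.42282732e-20] yaw 99.75252644594912 shift [-0.04818448 -0.01470315  0.0501692 ]
```

View pics/w16.png

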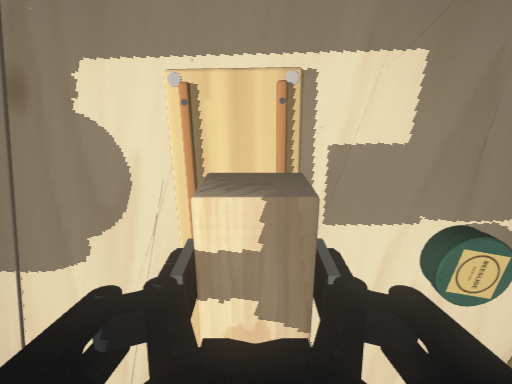

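View pics/t16.png

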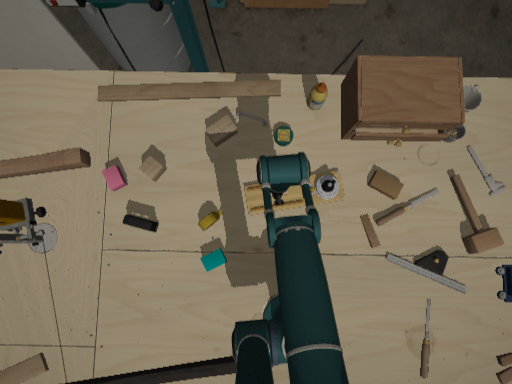

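View pics/s16.png

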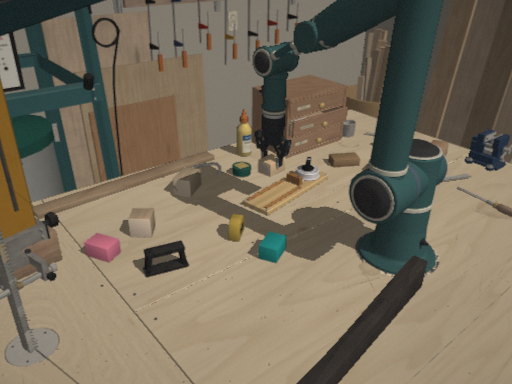

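```bash
python3 - <<'E'
from h import *
s,R=st(); c=bot.get_calibration("wrist"); im=cv2.imread("pics/w16.png"); h=cv2.cvtColor(im,cv2.COLOR_BGR2HSV)
print(h[140,175:205].tolist()); print(h[140,268:295].tolist())
S=h[...,1]>140
res=[]
for lo,hi in((172,200),(270,296)):
    pts=[]
    for r in range(110,168,3):
        xs=np.where(S[r,lo:hi]&(h[r,lo:hi,0]<16))[0]
        if len(xs)>3: pts.append(ray(c,(lo+xs.mean(),r),.026)[:2])
    pts=np.array(pts); m=pts.mean(0); v=np.linalg.svd(pts-m)[2][0]; v*=np.sign(v[1]); res.append((m,v)); print(len(pts),m,np.degrees(np.arctan2(v[1],v[0])))
v=(res[0][1]+res[1][1]); v/=np.linalg.norm(v); n=np.array([v[1],-v[0]])
print("sep",(res[1][0]-res[0][0])@n,"mid",(res[0][0]+res[1][0])/2)
mid=(res[0][0]+res[1][0])/2
j0=np.array([.4631,-.0038]);print("mid x offset in jig frame",(mid-j0)@np.array([.985,.174]))
print("scr",ray(c,(184,102),.026),ray(c,(282,100),.026))
print("bed end",ray(c,(165.5,70),.018),ray(c,(300.5,68),.018))
print("block front/top edge tool", [R.T@(ray(c,p,s['tool_pos'][2]-.0285+.046)-s['tool_pos']) for p in((194,197),(317,197))])
E
```

```text
t 17.25 p [0.4651 0.0762 0.1303] x [-0.171  0.985  0.001] y [0.985 0.171 0.005] z [ 0.004  0.002 -1.   ] q [ 0.11 -0.03  2.14  0.    1.02 -0.06] F [ 0.1  0.4 -1.4] M [ 0.03 -0.01  0.03] w 0.64
[[21, 92, 235], [21, 94, 236], [21, 93, 235], [20, 95, 234], [20, 94, 235], [20, 94, 234], [21, 94, 234], [18, 102, 222], [15, 126, 209], [14, 138, 205], [15, 138, 199], [14, 139, 195], [14, 138, 194], [14, 139, 189], [14, 140, 186], [14, 138, 163], [14, 131, 128], [15, 125, 100], [16, 112, 98], [18, 103, 126], [19, 100, 138], [18, 99, 136], [18, 102, 135], [18, 99, 136], [19, 102, 133], [18, 98, 135], [18, 98, 135], [18, 101, 134], [18, 101, 202], [19, 99, 224]]
[[20, 97, 231], [20, 98, 230], [20, 96, 230], [20, 96, 231], [20, 96, 230], [20, 96, 229], [20, 98, 229], [19, 98, 228], [17, 114, 196], [15, 138, 200], [14, 142, 207], [14, 141, 201], [14, 142, 196], [14, 140, 193], [14, 140, 190], [14, 140, 184], [15, 138, 175], [14, 136, 143], [17, 123, 112], [19, 99, 121], [19, 100, 128], [18, 100, 130], [19, 101, 129], [18, 98, 133], [18, 100, 133], [18, 99, 134], [18, 101, 192]]<stdin>:11: RuntimeWarning: Mean of empty slice.
  ret = ret.dtype.type(ret / rcount)
Traceback (most recent call last):
numpy.linalg.LinAlgError: 1-dimensional array given. Array must be at least two-dimensional
```

```bash
python3 - <<'E'
from h import *
s,R=st(); c=bot.get_calibration("wrist"); im=cv2.imread("pics/w16.png"); h=cv2.cvtColor(im,cv2.COLOR_BGR2HSV)
S=(h[...,1]>120)&(h[...,0]<17)&(h[...,2]>172)
res=[]
for lo,hi in((172,200),(270,296)):
    pts=[]
    for r in range(110,168,3):
        xs=np.where(S[r,lo:hi])[0]
        if len(xs)>3: pts.append(ray(c,(lo+xs.mean(),r),.026)[:2])
    pts=np.array(pts); m=pts.mean(0); v=np.linalg.svd(pts-m)[2][0]; v*=np.sign(v[1]); res.append((m,v)); print(len(pts),m,np.degrees(np.arctan2(v[1],v[0])))
v=(res[0][1]+res[1][1]); v/=np.linalg.norm(v); n=np.array([v[1],-v[0]])
mid=(res[0][0]+res[1][0])/2
j0=np.array([.4631,-.0038]);print("sep",(res[1][0]-res[0][0])@n,"mid x offset in jig frame",(mid-j0)@np.array([.985,.174]))
print("scr",ray(c,(184,102),.026),ray(c,(282,100),.026))
print("bed end",ray(c,(165.5,70),.018),ray(c,(300.5,68),.018))
print("block front/top edge tool", [R.T@(ray(c,p,s['tool_pos'][2]-.0285+.046)-s['tool_pos']) for p in((194,197),(317,197))])
tgt=j0+.001*np.array([.985,.174])+.030*np.array([-.174,.985])
print("tgt",tgt,"yaw",np.degrees(np.arctan2(R[1,0],R[0,0])),"shift",R.T@(np.r_[tgt,.08]-s["tool_pos"]))
E
```

```text
t 17.25 p [0.4651 0.0762 0.1303] x [-0.171  0.985  0.001] y [0.985 0.171 0.005] z [ 0.004  0.002 -1.   ] q [ 0.11 -0.03  2.14  0.    1.02 -0.06] F [ 0.1  0.4 -1.4] M [ 0.03 -0.01  0.03] w 0.64
20 [0.40268859 0.11458474] 100.61124465037467
20 [0.47719234 0.12745526] 100.60373605536765
sep 0.07559978400766865 mid x offset in jig frame -0.0010934610944476617
scr [0.39821893 0.14238399 0.026     ] [0.47267097 0.15679253 0.026     ]
bed end [0.37994725 0.16327386 0.018     ] [0.48286674 0.18263405 0.018     ]
block front/top edge tool [array([ 0.03839828, -0.02576998, -0.01758109]), array([ 0.03831775,  0.02562252, -0.01733724])]
tgt [0.458865 0.025924] yaw 99.8269866683167 shift [-0.04849014 -0.01497769  0.0501828 ]
```

Call:
arm_command(slide=[[-0.016,-0.005,0],[-0.016,-0.005,0],[-0.016,-0.005,0.01],[0,0,0.02],[0,0,0.02],[0,0,0],[0,0,0],[0,0,0]], angular=[[0.3,0,-0.4],[0,0,-0.4],[0,0,0],[0,0,0],[0,0,0],[0,0,0],[0,0,0],[0,0,0]], hand=[0.048,0.048,0.048,0.048,0.048,0.048,0.048,0.048])

```text
time: 18.05
tool_pos: [0.4609, 0.0258, 0.0811]
tcp_rot: [1.995, 2.424, 0.005]
wrist_force: [0.2, 0.5, -2.2]
width: 0.633
```

```bash
cat > m.py <<'E'
from h import *
import sys
def go():
    s,R=st(); p=s["tool_pos"]; jy=np.array([-.1857,.9826,0]); jx=np.array([.9826,.1857,0])
    f=np.array([.4690,-.0305,.018]); d=p-f
    print("level",np.degrees(np.cross(R[:,2],[0,0,-1])@R).round(2),"yaw %.2f"%np.degrees(np.arctan2(R[1,0],R[0,0])),"jig x %.4f"%(d@jx),"gap %.4f"%(d@jy-.0007-.039),"bottom above floor %.4f"%(d[2]-.0285))
    print("F jig: x %.2f y %.2f z %.2f"%(s["wrist_force"]@jx,s["wrist_force"]@jy,s["wrist_force"][2]))
if __name__=="__main__": go()
E
python3 m.py
```

```text
t 18.05 p [0.4609 0.0258 0.0811] x [-0.192  0.981  0.001] y [0.981 0.192 0.003] z [ 0.003  0.001 -1.   ] q [ 0.    0.02  2.2   0.    0.92 -0.19] F [ 0.2  0.5 -2.2] M [0.01 0.   0.  ] w 0.633
level [ 0.19 -0.03 -0.  ] yaw 101.09 jig x 0.0025 gap 0.0171 bottom above floor 0.0346
F jig: x 0.25 y 0.44 z -2.17
```

Call:
arm_command(slide=[[0,-0.0025,0.005],[0,0,0.01],[0,0,0.01],[0,0,0.004],[0,0,0],[0,0,0],[0,0,0],[0,0,0]], angular=[[0.2,0,0.4],[0,0,0],[0,0,0],[0,0,0],[0,0,0],[0,0,0],[0,0,0],[0,0,0]], hand=[0.048,0.048,0.048,0.048,0.048,0.048,0.048,0.048])

```text
time: 18.85
tool_pos: [0.4603, 0.0258, 0.0518]
tcp_rot: [2.002, 2.418, 0.004]
wrist_force: [0.2, -0.4, -1.1]
width: 0.64
```

```bash
python3 m.py; python3 -c "
from h import *
shot('wrist','w18');c,a=shot('top','t18')
cv2.imwrite('pics/t18z.png',cv2.resize(a[150:230,235:355],None,fx=6.5,fy=6.5,interpolation=cv2.INTER_CUBIC))"
```

```text
t 18.85 p [0.4603 0.0258 0.0518] x [-0.186  0.983 -0.   ] y [0.983 0.186 0.003] z [ 0.003  0.    -1.   ] q [ 0.    0.06  2.22  0.    0.85 -0.19] F [ 0.2 -0.4 -1.1] M [-0.01 -0.03  0.01] w 0.64
level [ 0.2   0.01 -0.  ] yaw 100.73 jig x 0.0019 gap 0.0173 bottom above floor 0.0053
F jig: x 0.10 y -0.46 z -1.06
```

View pics/w18.png

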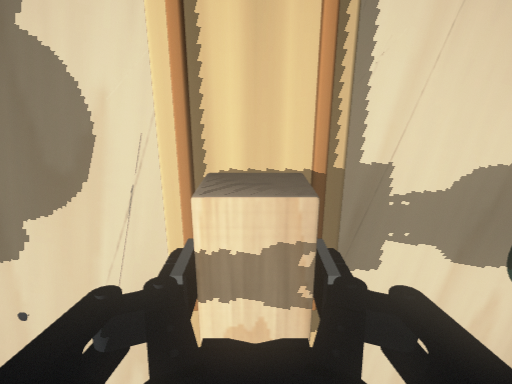

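View pics/t18z.png

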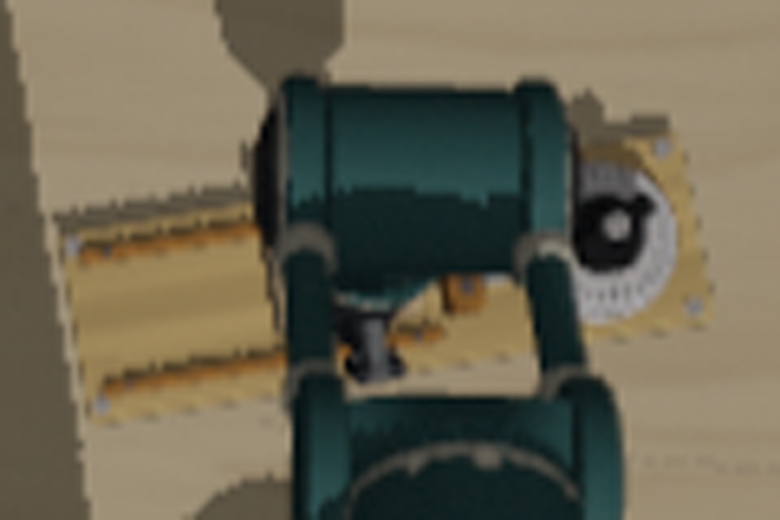

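Call:
arm_command(slide=[[0,-0.001,0.002],[0,0,0.001],[0,0,0.001],[0,0,0],[0,0,0],[0,0,0],[0,0,0],[0,0,0]], angular=[[0.2,0,0],[0,0,0],[0,0,0],[0,0,0],[0,0,0],[0,0,0],[0,0,0],[0,0,0]], hand=[0.048,0.048,0.048,0.048,0.048,0.048,0.048,0.048])

```text
time: 19.75
tool_pos: [0.4597, 0.0256, 0.0481]
tcp_rot: [2.003, 2.419, 0.001]
wrist_force: [0.4, -0.2, -0.9]
width: 0.64
```

```bash
python3 m.py
```

```text
t 19.75 p [0.4597 0.0256 0.0481] x [-0.186  0.983 -0.   ] y [0.983 0.186 0.001] z [ 0.001 -0.    -1.   ] q [ 0.    0.07  2.22 -0.    0.85 -0.19] F [ 0.4 -0.2 -0.9] M [-0.04  0.03 -0.02] w 0.64
level [0.06 0.03 0.  ] yaw 100.73 jig x 0.0013 gap 0.0172 bottom above floor 0.0016
F jig: x 0.40 y -0.30 z -0.88
```

Call:
arm_command(slide=[[0,0,0.001],[0,0,0],[0,0,0],[0,0,0],[0,0,0],[0,0,0],[0,0,0],[0,0,0]], angular=[[0,0,0],[0,0,0],[0,0,0],[0,0,0],[0,0,0],[0,0,0],[0,0,0],[0,0,0]], hand=[0.048,0.048,0.048,0.048,0.048,0.048,0.048,0.048])

```text
time: 20.55
tool_pos: [0.4598, 0.0256, 0.0471]
tcp_rot: [2.003, 2.418, 0.001]
wrist_force: [-0.0, 0.5, -1.4]
width: 0.639
```

```bash
python3 m.py
```

```text
t 20.55 p [0.4598 0.0256 0.0471] x [-0.186  0.983 -0.   ] y [0.983 0.186 0.001] z [ 0.001 -0.    -1.   ] q [ 0.    0.07  2.22 -0.    0.85 -0.19] F [-0.   0.5 -1.4] M [-0.02  0.01  0.01] w 0.639
level [0.07 0.03 0.  ] yaw 100.73 jig x 0.0014 gap 0.0172 bottom above floor 0.0006
F jig: x 0.06 y 0.50 z -1.39
```

Call:
arm_command(slide=[[0,0,0.0006],[0,0,0],[0,0,0],[0,0,0],[0,0,0],[0,0,0],[0,0,0],[0,0,0]], angular=[[0,0,0],[0,0,0],[0,0,0],[0,0,0],[0,0,0],[0,0,0],[0,0,0],[0,0,0]], hand=[0.048,0.048,0.048,0.048,0.048,0.048,0.048,0.048])

```text
time: 21.35
tool_pos: [0.4599, 0.0256, 0.0465]
tcp_rot: [2.003, 2.418, 0.001]
wrist_force: [-0.2, -0.9, -1.4]
width: 0.637
```

```bash
python3 m.py
```

```text
t 21.35 p [0.4599 0.0256 0.0465] x [-0.186  0.983 -0.   ] y [0.983 0.186 0.001] z [ 0.001 -0.    -1.   ] q [ 0.    0.07  2.22 -0.    0.84 -0.19] F [-0.2 -0.9 -1.4] M [0.01 0.01 0.02] w 0.637
level [ 0.08  0.03 -0.  ] yaw 100.73 jig x 0.0015 gap 0.0171 bottom above floor 0.0000
F jig: x -0.36 y -0.88 z -1.42
```

Call:
arm_command(slide=[[0,0,0.0005],[0,0,0],[0,0,0.0004],[0,0,0],[0,0,0],[0,0,0],[0,0,0],[0,0,0]], angular=[[0,0,0],[0,0,0],[0,0,0],[0,0,0],[0,0,0],[0,0,0],[0,0,0],[0,0,0]], hand=[0.048,0.048,0.048,0.048,0.048,0.048,0.048,0.048])

```text
time: 22.15
tool_pos: [0.4602, 0.0255, 0.0465]
tcp_rot: [2.003, 2.418, 0.001]
wrist_force: [-0.6, 0.0, 0.4]
width: 0.634
```

```bash
python3 m.py
```

```text
t 22.15 p [0.4602 0.0255 0.0465] x [-0.186  0.983 -0.001] y [0.983 0.186 0.001] z [ 0.002 -0.    -1.   ] q [ 0.    0.07  2.22 -0.    0.84 -0.19] F [-0.6  0.   0.4] M [0.03 0.13 0.  ] w 0.634
level [ 0.09  0.03 -0.  ] yaw 100.73 jig x 0.0017 gap 0.0170 bottom above floor 0.0000
F jig: x -0.63 y 0.14 z 0.43
```

Call:
arm_command(slide=[[-0.002,0,0],[-0.002,0,0],[-0.002,0,0],[-0.002,0,0],[-0.002,0,0],[-0.001,0,0],[0,0,0],[0,0,0]], angular=[[0,0,0],[0,0,0],[0,0,0],[0,0,0],[0,0,0],[0,0,0],[0,0,0],[0,0,0]], hand=[0.048,0.048,0.048,0.048,0.048,0.048,0.048,0.048])

```text
time: 22.95
tool_pos: [0.463, 0.0143, 0.0465]
tcp_rot: [2.004, 2.417, 0.004]
wrist_force: [0.1, 0.9, 0.7]
width: 0.636
```

```bash
python3 m.py; python3 -c "
from h import *
c,b=shot('scene','s20'); c,a=shot('top','t20')
cv2.imwrite('pics/t20z.png',cv2.resize(a[150:230,235:355],None,fx=6.5,fy=6.5,interpolation=cv2.INTER_CUBIC))
cv2.imwrite('pics/s20z.png',cv2.resize(b[140:220,235:345],None,fx=7,fy=7,interpolation=cv2.INTER_CUBIC))"
```

```text
t 22.95 p [0.463  0.0143 0.0465] x [-0.185  0.983  0.   ] y [0.983 0.185 0.003] z [ 0.003  0.001 -1.   ] q [-0.02  0.08  2.22  0.    0.84 -0.21] F [0.1 0.9 0.7] M [0.22 0.01 0.02] w 0.636
level [ 0.16 -0.02 -0.  ] yaw 100.68 jig x 0.0024 gap 0.0054 bottom above floor -0.0000
F jig: x 0.24 y 0.90 z 0.69
```

View pics/s20z.png

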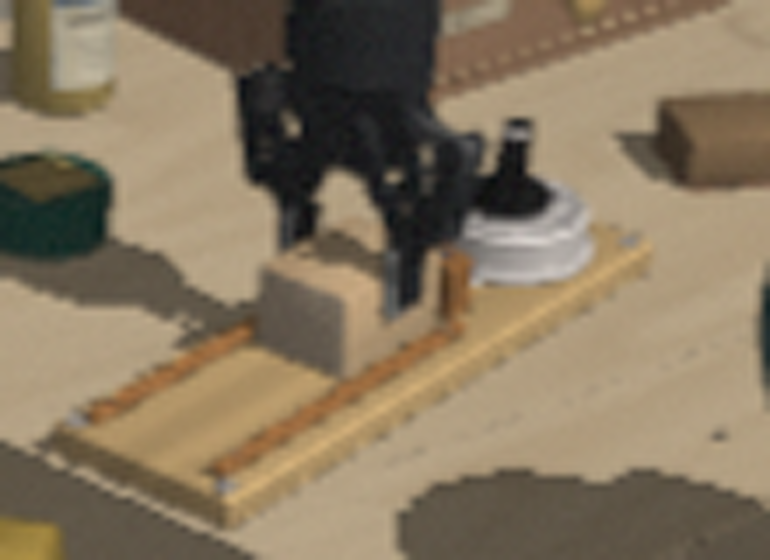

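View pics/t20z.png

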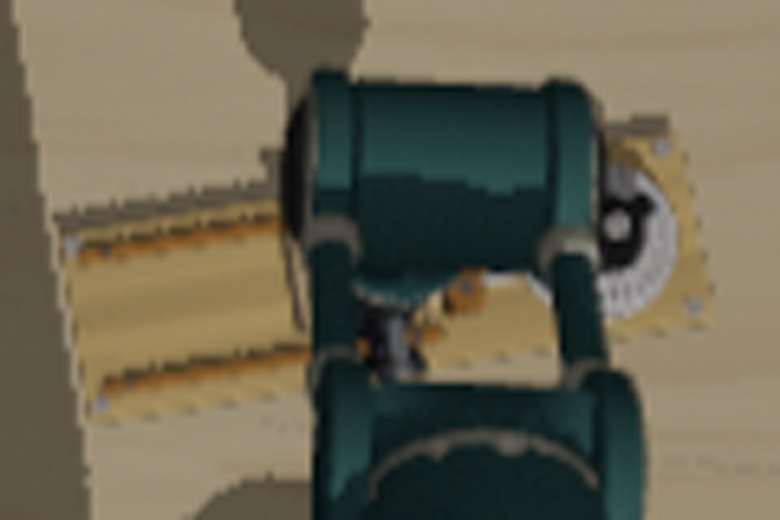

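Call:
arm_command(slide=[[-0.0008,-0.001,0],[-0.0008,0,0],[-0.0008,0,0],[0,0,0],[0,0,0],[0,0,0],[0,0,0],[0,0,0]], angular=[[0,0,0],[0,0,0],[0,0,0],[0,0,0],[0,0,0],[0,0,0],[0,0,0],[0,0,0]], hand=[0.048,0.048,0.048,0.048,0.048,0.048,0.048,0.048])

```text
time: 23.85
tool_pos: [0.4624, 0.0116, 0.0464]
tcp_rot: [2.003, 2.418, 0.004]
wrist_force: [-0.0, 1.2, -0.6]
width: 0.64
```

```bash
python3 m.py
```

```text
t 23.85 p [0.4624 0.0116 0.0464] x [-0.186  0.983  0.   ] y [0.983 0.186 0.003] z [ 0.003  0.001 -1.   ] q [-0.03  0.07  2.22  0.    0.84 -0.22] F [-0.   1.2 -0.6] M [ 0.16 -0.04 -0.02] w 0.64
level [ 0.17 -0.01 -0.  ] yaw 100.71 jig x 0.0013 gap 0.0029 bottom above floor -0.0001
F jig: x 0.18 y 1.22 z -0.63
```

Gap is estimated at 3 mm. From here I'll take 0.5 mm steps.

Call:
arm_command(slide=[[-0.0005,0,0],[0,0,0],[0,0,0],[-0.0005,0,0],[0,0,0],[0,0,0],[0,0,0],[0,0,0]], angular=[[0,0,0],[0,0,0],[0,0,0],[0,0,0],[0,0,0],[0,0,0],[0,0,0],[0,0,0]], hand=[0.048,0.048,0.048,0.048,0.048,0.048,0.048,0.048])

```text
time: 24.65
tool_pos: [0.4626, 0.0105, 0.0465]
tcp_rot: [2.003, 2.418, 0.004]
wrist_force: [-0.3, 1.1, 0.6]
width: 0.636
```

```bash
python3 m.py
```

```text
t 24.65 p [0.4626 0.0105 0.0465] x [-0.186  0.983  0.   ] y [0.983 0.186 0.003] z [ 0.003  0.001 -1.   ] q [-0.03  0.07  2.22  0.    0.84 -0.22] F [-0.3  1.1  0.6] M [0.16 0.   0.05] w 0.636
level [ 0.17 -0.01 -0.  ] yaw 100.72 jig x 0.0013 gap 0.0018 bottom above floor -0.0000
F jig: x -0.09 y 1.13 z 0.57
```

Call:
arm_command(slide=[[-0.0005,0,0],[0,0,0],[0,0,0],[0,0,0],[0,0,0],[0,0,0],[0,0,0],[0,0,0]], angular=[[0,0,0],[0,0,0],[0,0,0],[0,0,0],[0,0,0],[0,0,0],[0,0,0],[0,0,0]], hand=[0.048,0.048,0.048,0.048,0.048,0.048,0.048,0.048])

```text
time: 25.45
tool_pos: [0.4627, 0.01, 0.0465]
tcp_rot: [2.003, 2.418, 0.004]
wrist_force: [-0.4, 1.7, 0.6]
width: 0.637
```

```bash
python3 m.py;python3 -c "
from h import *
c,b=shot('scene','s22')
cv2.imwrite('pics/s22z.png',cv2.resize(b[160:200,265:315],None,fx=14,fy=14,interpolation=cv2.INTER_CUBIC))"
```

```text
t 25.45 p [0.4627 0.01   0.0465] x [-0.186  0.983  0.   ] y [0.983 0.186 0.003] z [ 0.003  0.001 -1.   ] q [-0.03  0.07  2.22  0.    0.84 -0.22] F [-0.4  1.7  0.6] M [ 0.19 -0.06  0.05] w 0.637
level [ 0.17 -0.01 -0.  ] yaw 100.72 jig x 0.0013 gap 0.0013 bottom above floor -0.0000
F jig: x -0.06 y 1.75 z 0.64
```

View pics/s22z.png

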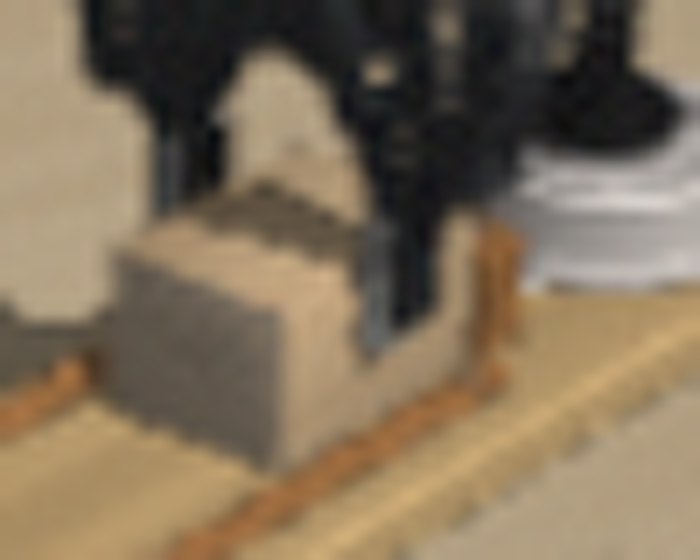

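Contact is close but the gap can't be resolved here. I'll go on with 0.4 mm steps and watch the force; drag is about 1 N so far.

Call:
arm_command(slide=[[-0.0004,0,0],[0,0,0],[0,0,0],[0,0,0],[0,0,0],[0,0,0],[0,0,0],[0,0,0]], angular=[[0,0,0],[0,0,0],[0,0,0],[0,0,0],[0,0,0],[0,0,0],[0,0,0],[0,0,0]], hand=[0.048,0.048,0.048,0.048,0.048,0.048,0.048,0.048])

```text
time: 26.3
tool_pos: [0.4627, 0.0096, 0.0465]
tcp_rot: [2.003, 2.418, 0.004]
wrist_force: [0.8, 0.5, 0.0]
width: 0.636
```

```bash
python3 m.py
```

```text
t 26.3 p [0.4627 0.0096 0.0465] x [-0.186  0.983  0.   ] y [0.983 0.186 0.003] z [ 0.003  0.001 -1.   ] q [-0.03  0.07  2.22  0.    0.84 -0.22] F [0.8 0.5 0. ] M [ 0.19 -0.02  0.02] w 0.636
level [ 0.17 -0.01  0.  ] yaw 100.72 jig x 0.0013 gap 0.0009 bottom above floor -0.0000
F jig: x 0.89 y 0.38 z 0.03
```

Call:
arm_command(slide=[[-0.0004,0,0],[0,0,0],[0,0,0],[0,0,0],[0,0,0],[0,0,0],[0,0,0],[0,0,0]], angular=[[0,0,0],[0,0,0],[0,0,0],[0,0,0],[0,0,0],[0,0,0],[0,0,0],[0,0,0]], hand=[0.048,0.048,0.048,0.048,0.048,0.048,0.048,0.048])

```text
time: 27.1
tool_pos: [0.4628, 0.0092, 0.0465]
tcp_rot: [2.003, 2.418, 0.004]
wrist_force: [0.7, 1.6, 0.5]
width: 0.637
```

```bash
python3 m.py
```

```text
t 27.1 p [0.4628 0.0092 0.0465] x [-0.186  0.983  0.   ] y [0.983 0.186 0.003] z [ 0.003  0.001 -1.   ] q [-0.03  0.07  2.22  0.    0.84 -0.22] F [0.7 1.6 0.5] M [0.14 0.02 0.  ] w 0.637
level [ 0.16 -0.01 -0.  ] yaw 100.73 jig x 0.0013 gap 0.0005 bottom above floor -0.0000
F jig: x 0.95 y 1.40 z 0.53
```

Call:
arm_command(slide=[[-0.0004,0,0],[0,0,0],[0,0,0],[0,0,0],[0,0,0],[0,0,0],[0,0,0],[0,0,0]], angular=[[0,0,0],[0,0,0],[0,0,0],[0,0,0],[0,0,0],[0,0,0],[0,0,0],[0,0,0]], hand=[0.048,0.048,0.048,0.048,0.048,0.048,0.048,0.048])

```text
time: 27.9
tool_pos: [0.4629, 0.0088, 0.0465]
tcp_rot: [2.003, 2.418, 0.004]
wrist_force: [0.4, 0.2, 0.4]
width: 0.636
```

```bash
python3 m.py
```

```text
t 27.9 p [0.4629 0.0088 0.0465] x [-0.186  0.983  0.   ] y [0.983 0.186 0.003] z [ 0.003  0.001 -1.   ] q [-0.04  0.07  2.22  0.    0.84 -0.22] F [0.4 0.2 0.4] M [ 0.22  0.01 -0.03] w 0.636
level [ 0.17 -0.01 -0.  ] yaw 100.73 jig x 0.0013 gap 0.0000 bottom above floor -0.0000
F jig: x 0.43 y 0.15 z 0.44
```

Call:
arm_command(slide=[[-0.0004,0,0],[0,0,0],[0,0,0],[0,0,0],[0,0,0],[0,0,0],[0,0,0],[0,0,0]], angular=[[0,0,0],[0,0,0],[0,0,0],[0,0,0],[0,0,0],[0,0,0],[0,0,0],[0,0,0]], hand=[0.048,0.048,0.048,0.048,0.048,0.048,0.048,0.048])

```text
time: 28.7
tool_pos: [0.463, 0.0084, 0.0465]
tcp_rot: [2.003, 2.418, 0.004]
wrist_force: [-0.8, 0.2, 1.0]
width: 0.637
```

```bash
python3 m.py
```

```text
t 28.7 p [0.463  0.0084 0.0465] x [-0.186  0.983  0.   ] y [0.983 0.186 0.003] z [ 0.003  0.001 -1.   ] q [-0.04  0.07  2.22  0.    0.84 -0.22] F [-0.8  0.2  1. ] M [ 0.13 -0.01 -0.  ] w 0.637
level [ 0.17 -0.01 -0.  ] yaw 100.72 jig x 0.0013 gap -0.0004 bottom above floor -0.0000
F jig: x -0.75 y 0.30 z 0.98
```

Call:
arm_command(slide=[[-0.0004,0,0],[0,0,0],[0,0,0],[0,0,0],[0,0,0],[0,0,0],[0,0,0],[0,0,0]], angular=[[0,0,0],[0,0,0],[0,0,0],[0,0,0],[0,0,0],[0,0,0],[0,0,0],[0,0,0]], hand=[0.048,0.048,0.048,0.048,0.048,0.048,0.048,0.048])

```text
time: 29.5
tool_pos: [0.463, 0.0083, 0.0465]
tcp_rot: [2.004, 2.418, 0.004]
wrist_force: [0.0, 1.4, 0.7]
width: 0.637
```

```bash
python3 m.py; python3 -c "
from h import *
c,b=shot('scene','s23'); a0=cv2.imread('pics/s20.png')
f=lambda b:cv2.resize(b[165:195,285:310],None,fx=16,fy=16,interpolation=cv2.INTER_CUBIC)
cv2.imwrite('pics/s23z.png',np.hstack([f(a0),f(b)]))
c,b=shot('top','t23'); a0=cv2.imread('pics/t20.png')
f=lambda b:cv2.resize(b[184:206,290:318],None,fx=14,fy=14,interpolation=cv2.INTER_CUBIC)
cv2.imwrite('pics/t23z.png',np.hstack([f(a0),f(b)]))
"
```

```text
t 29.5 p [0.463  0.0083 0.0465] x [-0.186  0.983  0.001] y [0.983 0.186 0.003] z [ 0.003  0.001 -1.   ] q [-0.04  0.07  2.22  0.    0.84 -0.22] F [0.  1.4 0.7] M [ 0.25  0.04 -0.02] w 0.637
level [ 0.17 -0.05  0.  ] yaw 100.69 jig x 0.0013 gap -0.0005 bottom above floor -0.0000
F jig: x 0.30 y 1.37 z 0.65
```

View pics/s23z.png

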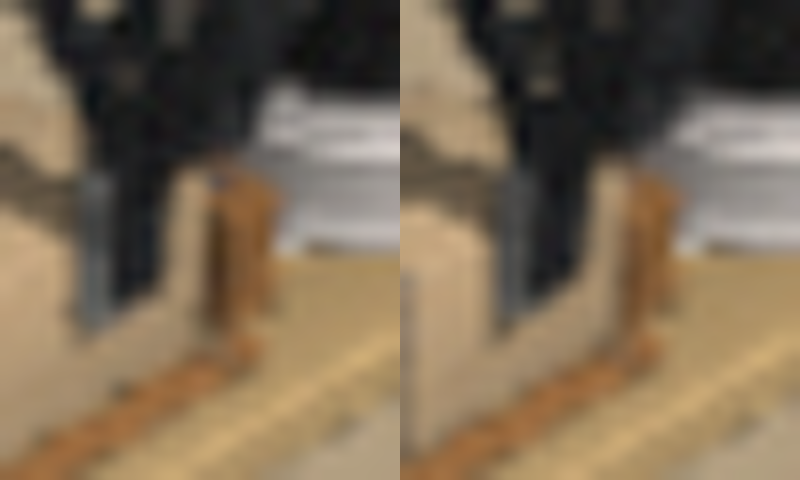

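View pics/t23z.png

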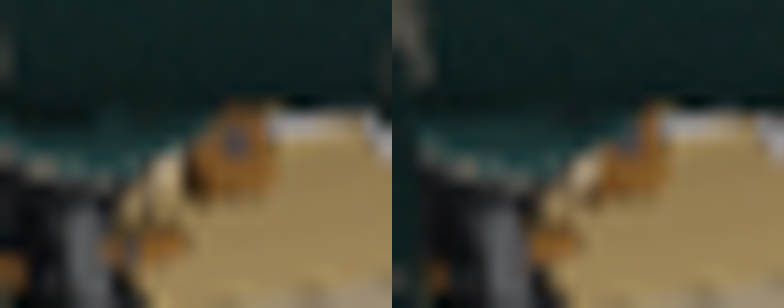

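Call:
arm_command(slide=[[-0.0003,0,0],[0,0,0],[0,0,0],[0,0,0],[0,0,0],[0,0,0],[0,0,0],[0,0,0]], angular=[[0,0,0],[0,0,0],[0,0,0],[0,0,0],[0,0,0],[0,0,0],[0,0,0],[0,0,0]], hand=[0.048,0.048,0.048,0.048,0.048,0.048,0.048,0.048])

```text
time: 30.4
tool_pos: [0.4631, 0.0083, 0.0465]
tcp_rot: [2.005, 2.418, 0.005]
wrist_force: [0.5, 2.5, 1.0]
width: 0.637
```

```bash
python3 m.py; python3 -c "
from h import *
s=bot.read_state(); print(s['tool_pos'])"
```

```text
t 30.4 p [0.4631 0.0083 0.0465] x [-0.185  0.983  0.001] y [0.983 0.185 0.003] z [ 0.003  0.002 -1.   ] q [-0.04  0.07  2.22  0.    0.84 -0.23] F [0.5 2.5 1. ] M [ 0.35  0.05 -0.04] w 0.637
level [ 0.17 -0.08 -0.  ] yaw 100.67 jig x 0.0014 gap -0.0005 bottom above floor 0.0000
F jig: x 0.95 y 2.38 z 0.97
[0.46305722 0.0082668  0.04650097]
```

Call:
arm_command(slide=[[0,0,0],[0,0,0],[0,0,0],[0,0,0],[0,0,0],[0,0,0],[0,0,-0.01],[0,0,-0.02]], angular=[[0,0,0],[0,0,0],[0,0,0],[0,0,0],[0,0,0],[0,0,0],[0,0,0],[0,0,0]], hand=[0.056,0.06,0.066,0.072,0.078,0.08,0.08,0.08])

```text
time: 31.2
tool_pos: [0.4602, 0.0071, 0.0749]
tcp_rot: [-2.002, -2.417, 0.004]
wrist_force: [0.3, 0.5, -0.1]
width: 0.937
```

Call:
arm_command(slide=[[0,0,-0.03],[0,0,-0.03],[0,0,-0.03],[0,0,-0.03],[0,0,-0.02],[0,0,0],[0,0,0],[0,0,0]], angular=[[0,0,0],[0,0,0],[0,0,0],[0,0,0],[0,0,0],[0,0,0],[0,0,0],[0,0,0]], hand=[0.08,0.08,0.08,0.08,0.08,0.08,0.08,0.08])

```text
time: 32.0
tool_pos: [0.4613, 0.0071, 0.2267]
tcp_rot: [2.002, 2.417, 0.003]
wrist_force: [-0.2, 0.0, 0.2]
width: 0.942
```

```bash
python3 k.py w30;python3 -c "
from h import *
c,b=shot('scene','s30')
cv2.imwrite('pics/s30z.png',cv2.resize(b[150:210,240:330],None,fx=8,fy=8,interpolation=cv2.INTER_CUBIC))"
```

```text
t 32.0 p [0.4613 0.0071 0.2267] x [-0.186  0.982 -0.001] y [0.982 0.186 0.003] z [ 0.003 -0.001 -1.   ] q [-0.04 -0.14  2.06 -0.    1.22 -0.23] F [-0.2  0.   0.2] M [ 0.02  0.01 -0.05] w 0.942
ANGLE 100.75 screws(x,y mm) []
```

View pics/w30.png

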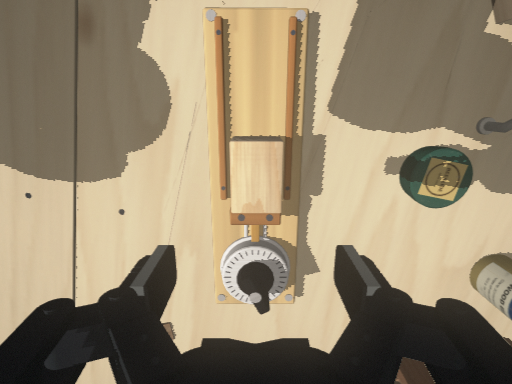

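View pics/s30z.png

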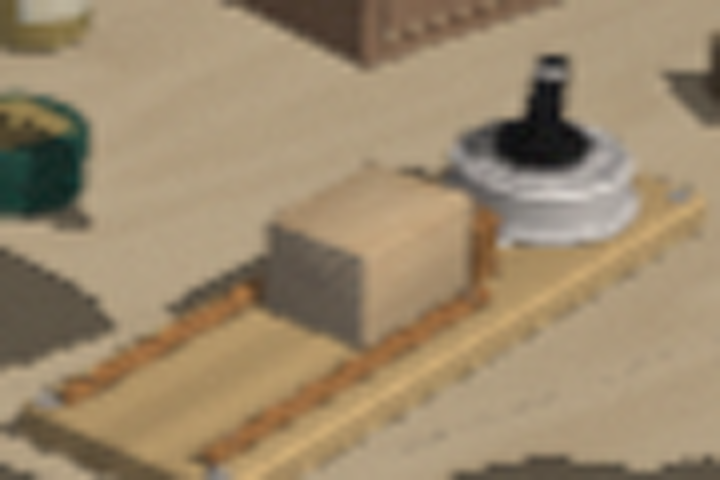

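Call:
arm_command(slide=[[-0.03,0,0],[-0.035,0,0],[-0.035,0,0.01],[0,0,0.03],[0,0,0.02],[0,0,0],[0,0,0],[0,0,0]], angular=[[0,0,0],[0,0,0],[0,0,0],[0,0,0],[0,0,0],[0,0,0],[0,0,0],[0,0,0]], hand=[0.08,0.08,0.08,0.08,0.08,0.08,0.08,0.08])

```text
time: 32.9
tool_pos: [0.4748, -0.0934, 0.1554]
tcp_rot: [-1.994, -2.411, 0.01]
wrist_force: [-0.1, -0.1, 0.3]
width: 0.937
```

```bash
python3 k.py w31; python3 -c "
import cv2
b=cv2.imread('pics/w31.png'); cv2.imwrite('pics/w31z.png',cv2.resize(b[90:240,180:340],None,fx=4,fy=4,interpolation=cv2.INTER_CUBIC))"
```

```text
t 32.9 p [ 0.4748 -0.0934  0.1554] x [-0.188  0.982  0.006] y [ 0.982  0.188 -0.013] z [-0.014  0.003 -1.   ] q [-0.25 -0.02  2.08 -0.    1.09 -0.43] F [-0.1 -0.1  0.3] M [ 0.04 -0.02 -0.05] w 0.937
ANGLE 100.83 screws(x,y mm) [(np.float64(-14.5), np.float64(-37.5), 67), (np.float64(17.4), np.float64(-37.1), 66)]
```

View pics/w31z.png

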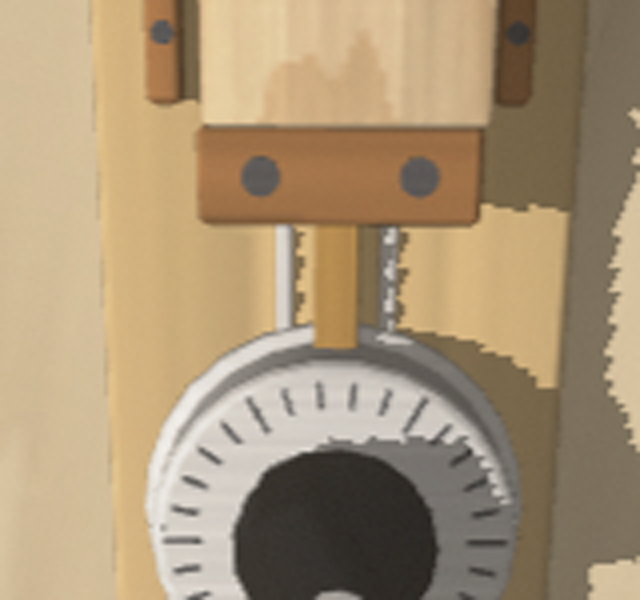

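Call:
arm_command(slide=[[-0.025,0,0],[-0.025,0,0],[0,0,0],[0,0,0],[0,0,0],[0,0,0],[0,0,0],[0,0,0]], angular=[[0,0,0],[0,0,0],[0,0,0],[0,0,0],[0,0,0],[0,0,0],[0,0,0],[0,0,0]], hand=[0.08,0.08,0.08,0.08,0.08,0.08,0.08,0.08])

```text
time: 33.75
tool_pos: [0.4879, -0.1403, 0.1614]
tcp_rot: [-1.992, -2.424, 0.002]
wrist_force: [-0.4, -0.4, -0.2]
width: 0.94
```

```bash
python3 k.py w32; python3 -c "
import cv2
b=cv2.imread('pics/w32.png'); cv2.imwrite('pics/w32z.png',cv2.resize(b[0:140,180:330],None,fx=4.2,fy=4.2,interpolation=cv2.INTER_CUBIC))"
```

```text
t 33.75 p [ 0.4879 -0.1403  0.1614] x [-0.194  0.981  0.002] y [ 0.981  0.194 -0.004] z [-0.004  0.002 -1.   ] q [-0.33  0.01  2.04  0.    1.1  -0.52] F [-0.4 -0.4 -0.2] M [0.02 0.05 0.05] w 0.94
ANGLE 101.17 screws(x,y mm) [(np.float64(-14.7), np.float64(-37.5), 80), (np.float64(17.4), np.float64(-37.2), 83)]
```

View pics/w32z.png

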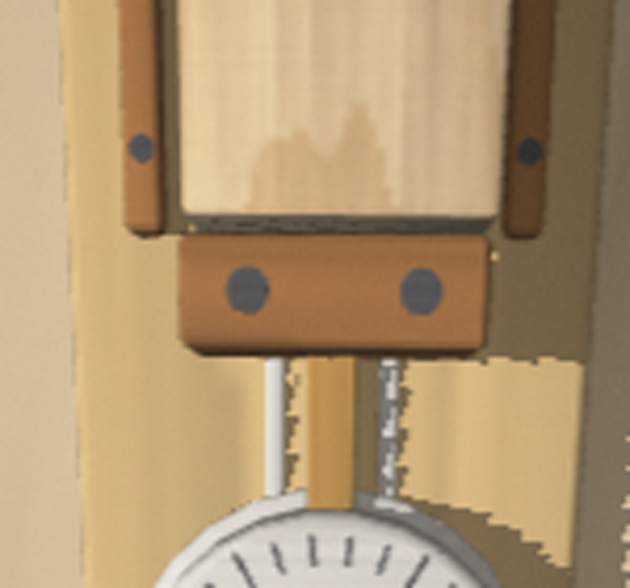

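```bash
python3 - <<'E'
from h import *
c=bot.get_calibration("wrist"); jy=np.array([-.1857,.9826]); f=np.array([.469,-.0305])
z=lambda x,y:(180+x/4.2-.4,y/4.2-.4)
for n,p,h in [("blkL",(190,214),.064),("blkR",(495,216),.064),("stopfrontL",(185,234),.05),("stopfrontR",(485,236),.05),("stopbackL",(200,354),.05),("stopbackR",(478,354),.05)]:
    print(n,round((ray(c,z(*p),h)[:2]-f)@jy*1e3,2))
im=cv2.imread("pics/w32.png"); print(im[48:60,[235,255,275]].sum(2).T)
E
```

```text
blkL 0.39
blkR 0.48
stopfrontL -0.74
stopfrontR -0.65
stopbackL -21.19
stopbackR -20.77
[[590 580 509 305 265 254 254 184 281 323 332 324]
 [518 510 492 288 242 228 217 184 301 311 330 329]
 [531 510 490 322 223 216 216 179 286 305 328 323]]
```

Call:
arm_command(slide=[[0.04,0.001,0],[0.044,0.001,0],[0.044,0.001,0],[0.044,0.001,0],[0.04,0.001,0],[0,0,0.02],[0,0,0],[0,0,0]], angular=[[0,0,0.4],[0,0,0],[0,0,0],[0,0,0],[0,0,0],[0,0,0],[0,0,0],[0,0,0]], hand=[0.06,0.04,0.02,0,0,0,0,0], squeeze=20)

```text
time: 34.6
tool_pos: [0.4527, 0.0769, 0.1427]
tcp_rot: [-2.004, -2.418, -0.003]
wrist_force: [-0.1, -0.3, 0.5]
width: -0.002
```

```bash
sed -i 's/^if __name__/def back():\n    go(); s=bot.read_state(); d=s["tool_pos"]-np.array([.4690,-.0305,.018]); print("finger front to block back (if touching) mm %.2f"%((d@np.array([-.1857,.9826,0])-.089)*1e3), "z",s["tool_pos"][2].round(4))\nif __name__/' m.py
python3 -c "
import m; m.back(); m.shot('wrist','w33')"
```

```text
t 34.6 p [0.4527 0.0769 0.1427] x [-0.186  0.983  0.002] y [0.983 0.186 0.001] z [ 0.     0.002 -1.   ] q [ 0.11 -0.07  2.15  0.    1.06 -0.08] F [-0.1 -0.3  0.5] M [-0.02 -0.05 -0.02] w -0.002
level [ 0.03 -0.11 -0.  ] yaw 100.70 jig x 0.0040 gap 0.0688 bottom above floor 0.0962
F jig: x -0.14 y -0.29 z 0.49
finger front to block back (if touching) mm 19.52 z 0.1427
```

View pics/w33.png

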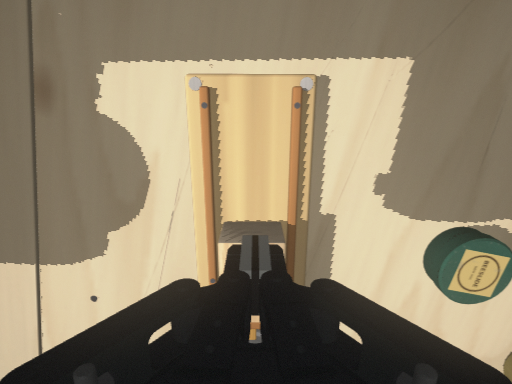

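Call:
arm_command(slide=[[0,-0.003,0.02],[0,0,0.025],[0,0,0.025],[0,0,0.02],[0,0,0.01],[0,0,0],[0,0,0],[0,0,0]], angular=[[0,0,0],[0,0,0],[0,0,0],[0,0,0],[0,0,0],[0,0,0],[0,0,0],[0,0,0]], hand=[0,0,0,0,0,0,0,0])

```text
time: 35.45
tool_pos: [0.4577, 0.0707, 0.0468]
tcp_rot: [2.015, 2.401, 0.015]
wrist_force: [0.6, 0.4, 0.2]
width: -0.001
```

```bash
python3 -c "
import m; m.back(); m.shot('wrist','w34')"
```

```text
t 35.45 p [0.4577 0.0707 0.0468] x [-0.174  0.985  0.   ] y [0.985 0.174 0.012] z [ 0.012  0.002 -1.   ] q [ 0.1   0.07  2.23  0.    0.83 -0.08] F [0.6 0.4 0.2] M [-0.04  0.02  0.  ] w -0.001
level [ 0.68 -0.02  0.  ] yaw 100.00 jig x 0.0077 gap 0.0618 bottom above floor 0.0003
F jig: x 0.71 y 0.27 z 0.22
finger front to block back (if touching) mm 12.49 z 0.0468
```

View pics/w34.png

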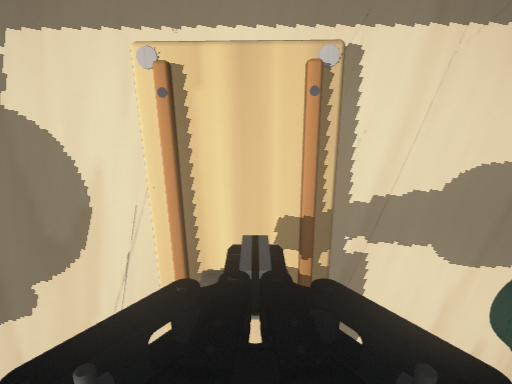

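Call:
arm_command(slide=[[0,-0.006,0.002],[0,0,0.002],[-0.002,0,0],[-0.002,0,0],[-0.002,0,0],[0,0,0],[0,0,0],[0,0,0]], angular=[[0.7,0,-0.7],[0,0,0],[0,0,0],[0,0,0],[0,0,0],[0,0,0],[0,0,0],[0,0,0]], hand=[0,0,0,0,0,0,0,0])

```text
time: 36.3
tool_pos: [0.4548, 0.0635, 0.0452]
tcp_rot: [2.001, 2.418, 0.005]
wrist_force: [-0.5, -0.8, 0.4]
width: -0.002
```

```bash
python3 -c "
import m; m.back()"
```

```text
t 36.3 p [0.4548 0.0635 0.0452] x [-0.187  0.982 -0.   ] y [0.982 0.187 0.004] z [ 0.004  0.    -1.   ] q [ 0.08  0.07  2.23  0.    0.84 -0.1 ] F [-0.5 -0.8  0.4] M [-0.03  0.   -0.04] w -0.002
level [ 0.24  0.02 -0.  ] yaw 100.79 jig x 0.0035 gap 0.0553 bottom above floor -0.0013
F jig: x -0.65 y -0.67 z 0.40
finger front to block back (if touching) mm 6.01 z 0.0452
```

Call:
arm_command(slide=[[-0.001,-0.002,0],[-0.001,0,0],[-0.001,0,0],[0,0,0],[0,0,0],[0,0,0],[0,0,0],[0,0,0]], angular=[[0.2,0,0],[0,0,0],[0,0,0],[0,0,0],[0,0,0],[0,0,0],[0,0,0],[0,0,0]], hand=[0,0,0,0,0,0,0,0])

```text
time: 37.1
tool_pos: [0.4532, 0.06, 0.0451]
tcp_rot: [2.002, 2.42, -0.0]
wrist_force: [0.6, 0.4, -0.6]
width: -0.001
```

```bash
python3 -c "
import m; m.back()"
```

```text
t 37.1 p [0.4532 0.06   0.0451] x [-0.187  0.982 -0.   ] y [0.982 0.187 0.   ] z [ 0. -0. -1.] q [ 0.08  0.07  2.23 -0.    0.84 -0.11] F [ 0.6  0.4 -0.6] M [0.03 0.02 0.  ] w -0.001
level [0.01 0.01 0.  ] yaw 100.80 jig x 0.0013 gap 0.0521 bottom above floor -0.0014
F jig: x 0.66 y 0.32 z -0.58
finger front to block back (if touching) mm 2.85 z 0.0451
```

Call:
arm_command(slide=[[-0.0005,0,0],[0,0,0],[0,0,0],[-0.0005,0,0],[0,0,0],[0,0,0],[0,0,0],[0,0,0]], angular=[[0,0,0],[0,0,0],[0,0,0],[0,0,0],[0,0,0],[0,0,0],[0,0,0],[0,0,0]], hand=[0,0,0,0,0,0,0,0])

```text
time: 37.9
tool_pos: [0.4534, 0.0589, 0.045]
tcp_rot: [2.002, 2.421, -0.0]
wrist_force: [0.2, -0.5, -0.4]
width: -0.001
```

```bash
python3 -c "
import m; m.back()"
```

```text
t 37.9 p [0.4534 0.0589 0.045 ] x [-0.187  0.982 -0.   ] y [0.982 0.187 0.   ] z [ 0. -0. -1.] q [ 0.07  0.07  2.23 -0.    0.84 -0.11] F [ 0.2 -0.5 -0.4] M [ 0.05  0.07 -0.01] w -0.001
level [0.01 0.01 0.  ] yaw 100.80 jig x 0.0013 gap 0.0511 bottom above floor -0.0015
F jig: x 0.09 y -0.50 z -0.35
finger front to block back (if touching) mm 1.78 z 0.045
```

Call:
arm_command(slide=[[-0.0004,0,0],[0,0,0],[0,0,0],[-0.0004,0,0],[0,0,0],[0,0,0],[0,0,0],[0,0,0]], angular=[[0,0,0],[0,0,0],[0,0,0],[0,0,0],[0,0,0],[0,0,0],[0,0,0],[0,0,0]], hand=[0,0,0,0,0,0,0,0])

```text
time: 38.7
tool_pos: [0.4536, 0.0581, 0.045]
tcp_rot: [2.002, 2.421, -0.0]
wrist_force: [0.2, 0.6, 0.3]
width: -0.002
```

```bash
python3 -c "
import m; m.back()"
```

```text
t 38.7 p [0.4536 0.0581 0.045 ] x [-0.187  0.982 -0.   ] y [0.982 0.187 0.   ] z [ 0. -0. -1.] q [ 0.07  0.07  2.23 -0.    0.84 -0.12] F [0.2 0.6 0.3] M [ 0.   -0.01  0.  ] w -0.002
level [ 0.    0.01 -0.  ] yaw 100.80 jig x 0.0013 gap 0.0502 bottom above floor -0.0015
F jig: x 0.32 y 0.57 z 0.29
finger front to block back (if touching) mm 0.92 z 0.045
```

Call:
arm_command(slide=[[-0.0004,0,0],[0,0,0],[0,0,0],[0,0,0],[0,0,0],[0,0,0],[0,0,0],[0,0,0]], angular=[[0,0,0],[0,0,0],[0,0,0],[0,0,0],[0,0,0],[0,0,0],[0,0,0],[0,0,0]], hand=[0,0,0,0,0,0,0,0])

```text
time: 39.5
tool_pos: [0.4537, 0.0577, 0.045]
tcp_rot: [2.002, 2.421, -0.0]
wrist_force: [-0.1, -0.3, 0.2]
width: -0.0
```

```bash
python3 -c "
import m; m.back()"
```

```text
t 39.5 p [0.4537 0.0577 0.045 ] x [-0.187  0.982 -0.   ] y [0.982 0.187 0.   ] z [ 0. -0. -1.] q [ 0.07  0.07  2.23 -0.    0.84 -0.12] F [-0.1 -0.3  0.2] M [ 0.01 -0.02 -0.01] w -0.0
level [ 0.01  0.01 -0.  ] yaw 100.81 jig x 0.0013 gap 0.0498 bottom above floor -0.0015
F jig: x -0.16 y -0.24 z 0.17
finger front to block back (if touching) mm 0.48 z 0.045
```

Call:
arm_command(slide=[[-0.0004,0,0],[0,0,0],[0,0,0],[0,0,0],[0,0,0],[0,0,0],[0,0,0],[0,0,0]], angular=[[0,0,0],[0,0,0],[0,0,0],[0,0,0],[0,0,0],[0,0,0],[0,0,0],[0,0,0]], hand=[0,0,0,0,0,0,0,0])

```text
time: 40.3
tool_pos: [0.4538, 0.0573, 0.0451]
tcp_rot: [2.002, 2.421, -0.0]
wrist_force: [0.6, 0.1, -0.8]
width: -0.003
```

```bash
python3 -c "
import m; m.back()"
```

```text
t 40.3 p [0.4538 0.0573 0.0451] x [-0.187  0.982 -0.   ] y [0.982 0.187 0.   ] z [ 0. -0. -1.] q [ 0.07  0.07  2.23 -0.    0.84 -0.12] F [ 0.6  0.1 -0.8] M [-0.01  0.   -0.02] w -0.003
level [ 0.01  0.01 -0.  ] yaw 100.81 jig x 0.0013 gap 0.0494 bottom above floor -0.0014
F jig: x 0.59 y -0.06 z -0.78
finger front to block back (if touching) mm 0.09 z 0.0451
```

Call:
arm_command(slide=[[-0.0004,0,0],[0,0,0],[0,0,0],[0,0,0],[0,0,0],[0,0,0],[0,0,0],[0,0,0]], angular=[[0,0,0],[0,0,0],[0,0,0],[0,0,0],[0,0,0],[0,0,0],[0,0,0],[0,0,0]], hand=[0,0,0,0,0,0,0,0])

```text
time: 41.1
tool_pos: [0.4538, 0.0572, 0.0451]
tcp_rot: [-2.003, -2.42, -0.001]
wrist_force: [0.0, 1.0, -0.2]
width: 0.001
```

```bash
python3 -c "
import m; m.back()"
```

```text
t 41.1 p [0.4538 0.0572 0.0451] x [-0.187  0.982  0.   ] y [0.982 0.187 0.   ] z [ 0.  0. -1.] q [ 0.07  0.07  2.23  0.    0.84 -0.12] F [ 0.   1.  -0.2] M [ 0.1   0.01 -0.  ] w 0.001
level [ 0.01 -0.03 -0.  ] yaw 100.79 jig x 0.0013 gap 0.0493 bottom above floor -0.0014
F jig: x 0.19 y 1.01 z -0.19
finger front to block back (if touching) mm 0.00 z 0.0451
```

The finger stalled against the block's back, so the block is seated on the stop. I'll back off, lift, and check the stop again.

Call:
arm_command(slide=[[0.003,0,0],[0.01,0,0],[0.01,0,-0.01],[0,0,-0.03],[0,0,-0.04],[0,0,-0.04],[0,0,0],[0,0,0]], angular=[[0,0,0],[0,0,0],[0,0,0],[0,0,0],[0,0,0],[0,0,0],[0,0,0],[0,0,0]], hand=[0,0,0,0,0,0,0,0])

```text
time: 41.9
tool_pos: [0.4471, 0.085, 0.1715]
tcp_rot: [-1.999, -2.422, 0.001]
wrist_force: [-0.5, -0.7, -0.2]
width: 0.001
```

Call:
arm_command(slide=[[-0.04,0,0],[-0.045,0,0],[-0.045,0,0],[-0.045,0,0],[-0.02,0,0],[0,0,0],[0,0,0],[0,0,0]], angular=[[0,0,0],[0,0,0],[0,0,0],[0,0,0],[0,0,0],[0,0,0],[0,0,0],[0,0,0]], hand=[0.03,0.03,0.03,0.03,0.03,0.03,0.03,0.03])

```text
time: 42.7
tool_pos: [0.4817, -0.1065, 0.1648]
tcp_rot: [-1.984, -2.421, 0.005]
wrist_force: [-0.9, 0.1, -0.3]
width: 0.351
```

```bash
python3 k.py w40; python3 -c "
import cv2
b=cv2.imread('pics/w40.png'); cv2.imwrite('pics/w40z.png',cv2.resize(b[0:200,150:360],None,fx=3,fy=3,interpolation=cv2.INTER_CUBIC))"
```

```text
t 42.7 p [ 0.4817 -0.1065  0.1648] x [-0.197  0.98   0.007] y [ 0.98   0.197 -0.009] z [-0.011  0.005 -1.   ] q [-0.27 -0.01  2.06  0.    1.11 -0.47] F [-0.9  0.1 -0.3] M [-0.02 -0.   -0.02] w 0.351
ANGLE 101.34 screws(x,y mm) [(np.float64(-14.6), np.float64(-37.5), 61), (np.float64(17.4), np.float64(-37.2), 63)]
```

View pics/w40z.png

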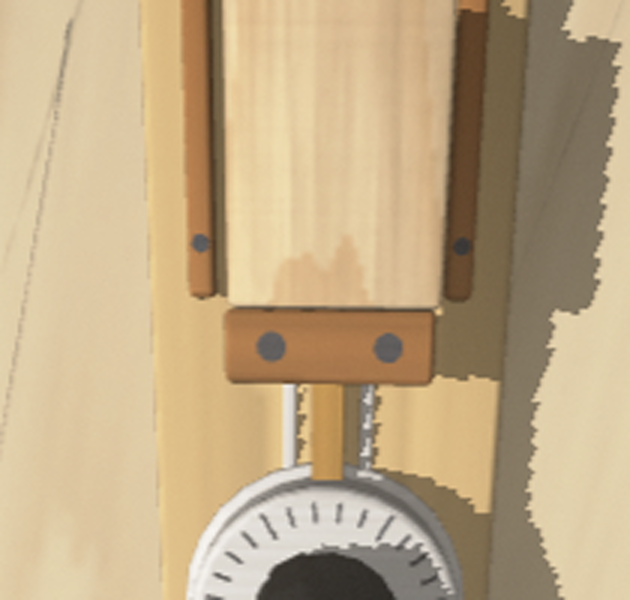

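The stop's screws are still at y = −37.3 mm (they started at −49.3). The block lies flat between the rails and its end is on the stop, so I'm handing in.

```bash
python3 -c "
from workcell import bot
print(bot.finish_job())"
```

```text
the job is handed in; nothing more can be done
None
```

The job is handed in: the stop is out by four clicks, and the pale block lies flat and lengthwise in the channel against it. No verdict was reported.

- **Stop:** I turned the knob clockwise and checked the wrist picture after each click. The stop's screws moved from y ≈ −49.3 to −46.1, −43.3, −40.1 and −37.3 mm. That is four steps of about 3 mm, 12.0 mm in all. I let go after the fourth snap with the torque near zero.
- **Block:** I gripped it across its width, lowered it into the channel and slid it up in 0.4 mm steps until the arm stopped advancing, at about 2.4 N. I then pushed its back end gently with closed fingers, and it stalled again at about 1 N.
- **Last checks:** The screws still read −37.5 and −37.2 mm, so the stop stayed on its click. The robot is clear of everything, and I didn't touch the clutter. The run took about 43 s.
- **One check disagreed:** an oblique picture taken before that last push suggested a gap of up to about 1 mm at the stop. That is within calibration error and the rounding of the edges. The two stalls point to contact, so I trusted them.

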